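# Refill the soap-flake dispenser on the vanity and set its dose

### The arm

A 6-joint arm with a two-finger parallel gripper is mounted at the origin on the work surface. World frame = base frame: x ahead of the robot, y to its left, z up, the work surface at z = 0. Lengths are in m, angles in rad, forces in N, time in s.
With the tool pointing down it reaches from about 0.35 to 0.975 m from the base axis. Payload 4.9 kg.
Tool frame: the origin (TCP) lies midway between the tips of the shut fingers; the grasp point (between the pads) lies behind it (manip.grasp_offset is the y of the grasp point in the tool frame, in m); y points along the fingers, z is the direction in which the jaws open and shut, and the axes are right-handed (so a half turn about y gives the same grasp; the last joint's range is limited). The gripper opens to 85 mm and grips with 20 to 120 N. Pads are 22 mm wide; open, the fingers measure 114 mm over their backs; the gripper's body (76 mm by 85 mm) begins 54 mm behind the grasp point. The pads swing forward as they close: fully open they stand 13 mm farther back than shut.
Start: joints at [1.149, 0.053, 1.613, -0, 1.476, -0.119], TCP at [0.186, 0.597, 0.231] pointing down, gripper open.
Joint ranges: [-3.01, 3.01], [-1.01, 2.22], [0.06, 2.58], [-1.02, 4.17], [0.09, 2.62], [-3.14, 3.14]. Speed limits (rad/s): [2.57, 2.57, 3.14, 3.14, 3.14, 3.14].

### API

Orientations are given as a unit quaternion [w, x, y, z].
In Python, from plant import manip gives the robot as it stands. The module is installed in compiled form; this text tells all that it offers.
- The arm moves only by the shell command python3 -m jog 'ROWS'. ROWS is a JSON object of lists of equal length, an entry for each row: "offset": the shift along the world's x, y, z in units of 50 mm (1.0 is 50 mm), a list of three; "angular": the turn, a rotation vector about the world's x, y, z in units of 6 degrees (1.0 is 6 degrees), a list of three; "jaw": the finger opening in mm, from 0 to 85.4. In form: {"offset": [[tx, ty, tz], ...], "angular": [[ax, ay, az], ...], "jaw": [jaw, ...]}. A call has 1 to 12 rows; each row shifts and turns the commanded pose from where the row before left it; what a row does not reach is not made up. A row lasts 1/10 s, in which the tool goes at most 50 mm and 8.59 degrees, less where a joint would pass 70% of its speed; a pose out of reach is approached as far as the arm can. A call is refused whole if a number of a shift passes 1 or a number of a turn 1, either way. A call with a gripper value outside its range is refused whole. The fingers move at their own pace and stop on an object; the grip force is fixed at half the most. Time passes only in rows, so rows that do not move let the fingers close. It gives the time, the measured TCP pose, the force and the opening at its end, in the units of the state.
- manip.state(): the state, without advancing time (a new reading comes with each control period).
- manip.grab_frame(name): name is "scene" or "top" or "wrist"; returns the picture (420x560x3 uint8, blue, green, red); there is no depth.
- manip.camera_model(name): a dict with "fx", "fy", "cx", "cy" (pixels), "k1" (the pictures are not rectified: a ray, as slopes to the right and down, at radius r is drawn at 1 + k1 r^2 times it, then the intrinsics apply), "rvec" (rotation vector, rad) and "tvec" (3), from world to camera coordinates, as OpenCV has them; the wrist camera has in their place "mount" (4x4, takes a point from camera to tool coordinates, whose origin is the TCP and whose axes are the tool frame's). Camera axes: x right, y down, z forward; pixel columns grow to the right and rows downward; lengths in m; the calibration is good to about 2 mm. A picture is of the moment at which its call begins: read the wrist's pose just before it. camera_model takes no time and is no camera call.
- manip.job_done(): hands the job in, once; it reports no verdict.
The state is a dict: "time": time; "joint_pos": joint angles; "joint_vel": joint speeds; "joint_efforts": joint torques, N m; "tool_pos": TCP position; "tool_rot": TCP orientation; "contact_force": force on the tool from outside, world axes, zero at the start; "ft_torque": the same for the moment, N m; "gripper_width": opening from 0.0 (shut) to 1.0 (fully open).
Only numpy, scipy, OpenCV 4.12 (cv2) and the standard library are available. Lean on these libraries where they do the work, as an engineer would, in place of code of your own. Each camera call takes 0.05 s, during which the arm holds its last target.

### The job

First take the worn soap stub off the dispenser's loading sill and put it in the blue dish. Then load every new soap bar on the counter by laying it on the sill and pushing it in through the sprung orange flap until it drops into the hopper and the flap is shut again. When all bars are in, turn the black knob until the red needle points at the green mark; leave the glasses and the bottle where they stand.

Things in the scene. Friction and masses are not known exactly. Their poses are not given: they have to be found in the camera images.
- mill: Soap-flake dispenser, fixed on the counter: 160 wide (its x), 460 long (its y), 193 high. Origin: on the counter below the middle of the flap opening's outer face; z up. Along its y: white loading sill (-130 to 0), clear closed hopper with roof top 193 above the counter (0 to 170), white drive housing with its top at 140 (170 to 330) carrying the knob (at x 0, y 218) and the scale (y 280 to 324).
- sill_edge (a point): Middle of the loading sill's inner edge, just below the flap, axes as the dispenser's. The sill is flat and bare, 110 wide (x -55 to 55), from here 130 towards -y, its top (this point) 140 above the counter. Beyond this edge it drops into the hopper. A bar pushed towards +y until its trailing end is at this edge tips over it and falls in by itself.
- opening (a point): Middle of the opening over the sill, the only way into the hopper, in the outer face (mill y 0): 87 wide, 44 high (from the sill, 140, to 184 above the counter). Axes as the dispenser's. Upright fingers can go up to this face, but not past it under the roof (top at 193).
- hopper (a point): Middle of the hopper's base plate, 8 above the counter, axes as the dispenser's. Inner space 144 wide (x), 154 long (y). Inside, a slippery steel slope runs from below the flap (70 above the counter) down to a flat, slippery floor that starts near mill y 55, so bars slide away from the flap; the hopper holds all four.
- flap (a joint): Orange dust flap filling the opening, 84 wide, 44 high, hinged along its top edge 7.5 inside the outer face, 185 above the counter. 0 = shut (hanging), grows in rad as its foot swings inward (mill +y), stop at 1.5; opens only inward. A light spring (0.005 N m shut, 0.017 open) shuts it. A bar pushed in along the sill lifts it and holds it open; it shuts when the bar has dropped.
- dose (a joint): Black dose knob: disc of radius 24 with an upright grip bar across it, 46 long, 14 thick, its top 44 above the housing (184 above the counter). Rad, 0 to 6.28, grows clockwise seen from above; at 0 the bar lies along mill x, so the bar's direction is the mill's yaw minus this value. Friction 0.03 N m; stays where left. Each rad clockwise moves the red needle 10 mm towards mill +x.
- dose_grip (a point): Point on the knob's axis, 37 above the housing top (177 above the counter), in the upper part of the grip bar, a good height to hold it.
- needle_tip (a point): Tip of the red needle (2 wide, 20 long in mill y), which slides along mill x over the black scale behind the knob, driven by the knob. Not to be touched; 3 above the housing.
- mark_tip (a point): Inner end of the green mark (5 wide, 18 long in mill y), set at the right dose on the scale; it does not move. Needle and mark are aligned when this point and the needle tip have the same mill x.
- stub_c (a point): Centre of the worn amber soap stub, 46 (its x) x 30 (its y) x 18 high, 25 g, loose, lying on the loading sill at the start.
- dish: Blue rectangular open soap dish, fixed, outer 130 (its x) x 110 (its y) x 22 high, walls and floor 5 thick. Origin: centre of its underside.
- soap0_c (a point): Centre of a wrapped new soap bar, blue with a cream band, 54 (its x) x 34 (its y) x 20 high (its z), 40 g (some 32 to 52 g), loose on the counter near the dispenser. Two to four of the four bars are there; None from the start means absent.
- soap1_c (a point): Centre of a wrapped new soap bar, blue with a cream band, 54 (its x) x 34 (its y) x 20 high (its z), 40 g (some 32 to 52 g), loose on the counter near the dispenser. Two to four of the four bars are there; None from the start means absent.
- soap2_c (a point): Centre of a wrapped new soap bar, blue with a cream band, 54 (its x) x 34 (its y) x 20 high (its z), 40 g (some 32 to 52 g), loose on the counter near the dispenser. Two to four of the four bars are there; None from the start means absent.
- soap3_c (a point): Centre of a wrapped new soap bar, blue with a cream band, 54 (its x) x 34 (its y) x 20 high (its z), 40 g (some 32 to 52 g), loose on the counter near the dispenser. Two to four of the four bars are there; None from the start means absent.
- tumbler0: Upturned drinking glass, 74 diameter, 88 high, standing on a round coaster 100 across, 5.5 high; bystander. Origin: centre of its underside.
- tumbler1: Upturned drinking glass, 74 diameter, 88 high, standing on a round coaster 100 across, 5.5 high; bystander. Origin: centre of its underside.
- lotion: Amber bottle with black cap, 66 diameter, 150 high; bystander. Origin: centre of its underside.
Not all that is in view belongs to the job. Leave any pink or purple look-alike of the part that bears soap1_c alone.

How it is judged:
By the outcome, as a careful person would: the job done as asked, in the order asked, and still so for the second after the job is handed in, with the robot touching nothing.
Of soap0, soap1, soap2, soap3 only 2 to 4 are there at a start; the rules pass over those that are not, and their reading is None.
At some moment in a run one of soap0, soap1, soap2, soap3 may be knocked a few centimetres aside while the robot is not near it.
Once in a run the grip may slacken for a moment while it holds something.
It also fails if it takes over 210 s, if anything falls off the work surface, if the arm or the gripper's body presses on something with over 40 N, if the wrist force passes 120 N, or if a joint passes its speed limit or range.

## Working session

There is one attempt and no reset: what is moved stays moved. The work goes in short steps, Python scripts to look and compute and a shell command to move; the robot and the scene stay as the last step left them, time stands still between calls to the robot, and variables do not carry over. Pictures are saved under pics/ and viewed, and the job is handed in when it is done.

```bash
mkdir -p pics; ls
python3 - <<'E'
from plant import manip
import cv2
for n in ["scene","top","wrist"]:
    s=manip.state(); im=manip.grab_frame(n); cv2.imwrite(f"pics/{n}0.png",im)
    print(n,manip.camera_model(n))
print(s, manip.grasp_offset)
E
```

```text
pics
scene {'fx': 450.59354537981915, 'fy': 450.59354537981915, 'cx': 272.81087599018275, 'cy': 211.74985898816442, 'k1': 0.04757483546707242, 'rvec': array([ 2.35457193,  0.69197585, -0.23579042]), 'tvec': array([-0.43037491, -0.11405289,  1.41140569])}
top {'fx': 424.17057691330234, 'fy': 424.17057691330234, 'cx': 275.3766156300632, 'cy': 215.35599528401644, 'k1': -0.11726362181346096, 'rvec': array([ 2.08777085, -2.14987359,  0.19482465]), 'tvec': array([0.0083014 , 0.49423376, 1.27768657])}
wrist {'fx': 307.166861556385, 'fy': 307.166861556385, 'cx': 281.5531436912619, 'cy': 207.44668919117032, 'k1': -0.031181547173675363, 'mount': array([[ 8.52164226e-05,  9.54757557e-01,  2.97385271e-01,
        -7.56928122e-02],
       [ 9.44948833e-04, -2.97385216e-01,  9.54757111e-01,
        -1.44014691e-01],
       [ 9.99999550e-01,  1.99652879e-04, -9.27539144e-04,
        -5.15948927e-05],
       [ 0.00000000e+00,  0.00000000e+00,  0.00000000e+00,
         1.00000000e+00]])}
{'time': 0.1, 'joint_pos': array([ 1.14899557e+00,  5.33289733e-02,  1.61413336e+00,  2.04015212e-05,
        1.47596795e+00, -1.19017905e-01]), 'joint_vel': array([-0.00194166, -0.00241508, -0.00321904,  0.00032551,  0.00196095,
       -0.00075117]), 'joint_efforts': array([ 3.98079555e-04, -3.94897127e+01, -3.71366179e+01, -1.12622895e-04,
        3.83242004e-03,  2.64007184e-06]), 'tool_pos': array([0.1861415 , 0.59606756, 0.23017624]), 'tool_rot': array([-0.69839446,  0.6996428 , -0.10682256,  0.10646162]), 'contact_force': array([ 0.59325233, -0.700744  , -0.29829243]), 'ft_torque': array([-0.02748135,  0.0180394 ,  0.01940879]), 'gripper_width': 0.9970244810512024} -0.0187
```

View pics/scene0.png

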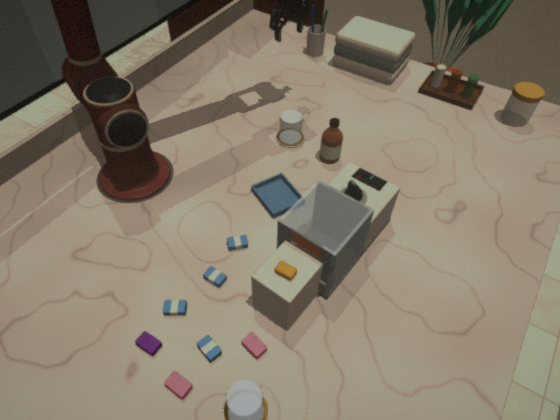

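View pics/top0.png

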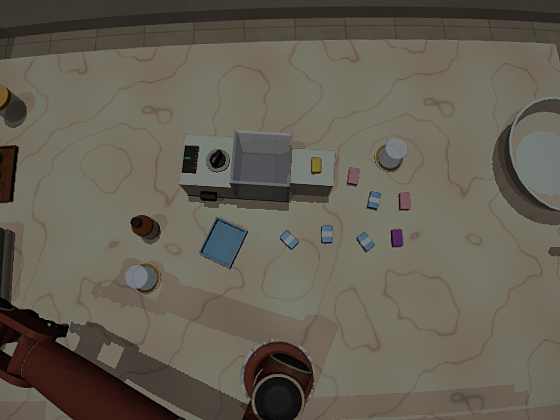

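View pics/wrist0.png

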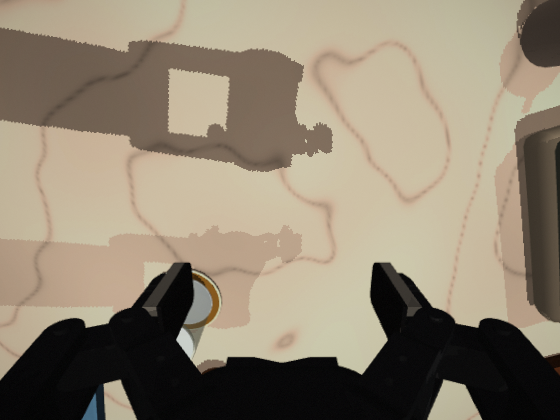

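```bash
cat > h.py <<'E'
from plant import manip
import cv2, numpy as np
from scipy.spatial.transform import Rotation as R
def pose(s=None):
    s=s or manip.state(); q=s['tool_rot']; return R.from_quat([q[1],q[2],q[3],q[0]]).as_matrix(), np.array(s['tool_pos'])
def cam(n,s=None):
    c=manip.camera_model(n)
    if n=='wrist':
        Rt,t=pose(s); m=c['mount']; return c, Rt@m[:3,:3], Rt@m[:3,3]+t
    Rm=cv2.Rodrigues(c['rvec'])[0]; return c, Rm.T, -Rm.T@c['tvec']
def ray(n,px,s=None):
    c,Rw,o=cam(n,s); px=np.atleast_2d(px).astype(float)
    d=np.c_[(px[:,0]-c['cx'])/c['fx'],(px[:,1]-c['cy'])/c['fy']]; u=d.copy()
    for _ in range(20): u=d/(1+c['k1']*(u**2).sum(1,keepdims=True))
    return o,(Rw@np.c_[u,np.ones(len(u))].T).T
def onz(n,px,z,s=None):
    o,d=ray(n,px,s); return o+d*((z-o[2])/d[:,2])[:,None]
def proj(n,P,s=None):
    c,Rw,o=cam(n,s); p=(np.atleast_2d(P)-o)@Rw; u=p[:,:2]/p[:,2:]; u=u*(1+c['k1']*(u**2).sum(1,keepdims=True))
    return np.c_[u[:,0]*c['fx']+c['cx'],u[:,1]*c['fy']+c['cy']]
def tri(n1,p1,n2,p2,s=None):
    o1,d1=ray(n1,p1,s);o2,d2=ray(n2,p2,s);d1=d1[0];d2=d2[0]
    A=np.c_[d1,-d2];x=np.linalg.lstsq(A,o2-o1,rcond=None)[0]
    a=o1+d1*x[0];b=o2+d2*x[1];return (a+b)/2,np.linalg.norm(a-b)
def blobs(im,lo,hi,amin=30,k=0):
    h=cv2.cvtColor(im,cv2.COLOR_BGR2HSV); m=cv2.inRange(h,np.array(lo),np.array(hi))
    if k: m=cv2.morphologyEx(m,cv2.MORPH_CLOSE,np.ones((k,k),np.uint8))
    cs,_=cv2.findContours(m,cv2.RETR_EXTERNAL,cv2.CHAIN_APPROX_NONE)
    return [c for c in cs if cv2.contourArea(c)>amin]
def rect(n,c,z,s=None):
    P=onz(n,c.reshape(-1,2),z,s)[:,:2].astype(np.float32)*1000
    (cx,cy),(w,h),a=cv2.minAreaRect(P)
    if w<h: w,h,a=h,w,a+90
    return round(cx,1),round(cy,1),round(w,1),round(h,1),round((a+90)%180-90,1)  # long axis angle
def bars(n,im,s=None,z=.02,amin=60):
    # two blue ends joined over the cream band by closing
    out=[]
    for c in blobs(im,(95,90,40),(118,255,255),20,9):
        r=rect(n,c,z,s)
        if r[2]<90 and cv2.contourArea(c)>amin: out.append((r,c.reshape(-1,2).mean(0).round(0).tolist()))
    return out
E
python3 - <<'E'
from h import *
for n in ['top','scene']:
    im=cv2.imread(f'pics/{n}0.png')
    print(n)
    for b in bars(n,im): print(b)
    for c in blobs(im,(15,140,80),(30,255,255),30): print('amber',rect(n,c,.158),c.reshape(-1,2).mean(0))
    for c in blobs(im,(95,90,40),(118,255,255),400,3): print('dish',rect(n,c,.02),c.reshape(-1,2).mean(0))
im=cv2.imread('pics/top0.png'); cv2.imwrite('pics/topc.png',cv2.resize(im[120:280,110:430],None,fx=2.5,fy=2.5,interpolation=cv2.INTER_CUBIC))
im=cv2.imread('pics/scene0.png'); cv2.imwrite('pics/scenec.png',cv2.resize(im[140:380,140:420],None,fx=2.5,fy=2.5,interpolation=cv2.INTER_CUBIC))
E
```

```text
top
((408.0, -287.8, 51.4, 33.1, 33.9), [365.0, 241.0])
((420.0, -46.0, 51.6, 31.5, 43.0), [289.0, 240.0])
((434.7, -164.5, 51.6, 31.8, -2.7), [326.0, 234.0])
((541.8, -324.8, 52.7, 33.0, -16.3), [374.0, 200.0])
amber (621.1, -128.7, 39.8, 26.6, -1.6) [315.82926829 164.65853659]
amber (902.1, 871.0, 77.8, 25.8, 9.0) [ 2.42222222 94.86666667]
dish (419.5, 163.0, 128.1, 109.3, -26.2) [222.73282443 241.82442748]
scene
((545.5, -326.9, 53.4, 32.5, -14.7), [209.0, 348.0])
((412.0, -290.4, 51.0, 32.2, 32.6), [174.0, 307.0])
((439.4, -167.6, 50.1, 30.0, -0.4), [215.0, 276.0])
((424.8, -47.0, 48.6, 30.6, 44.0), [237.0, 241.0])
amber (625.6, -132.9, 44.6, 31.2, -0.4) [285.47916667 270.04166667]
amber (919.6, 866.8, 91.3, 83.6, -89.4) [528.96969697  90.12121212]
```

View pics/topc.png

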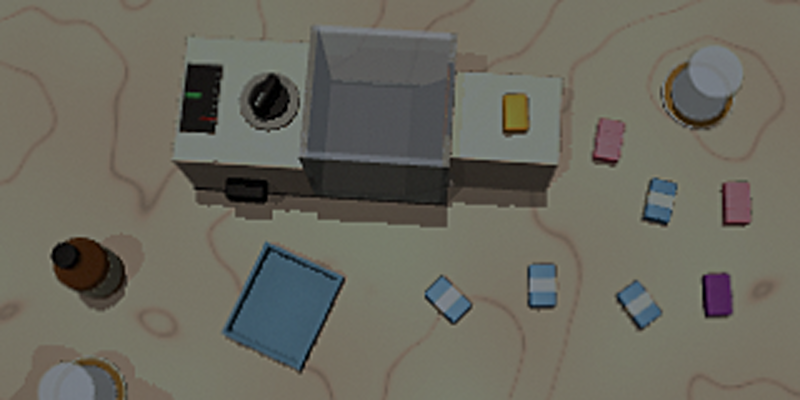

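View pics/scenec.png

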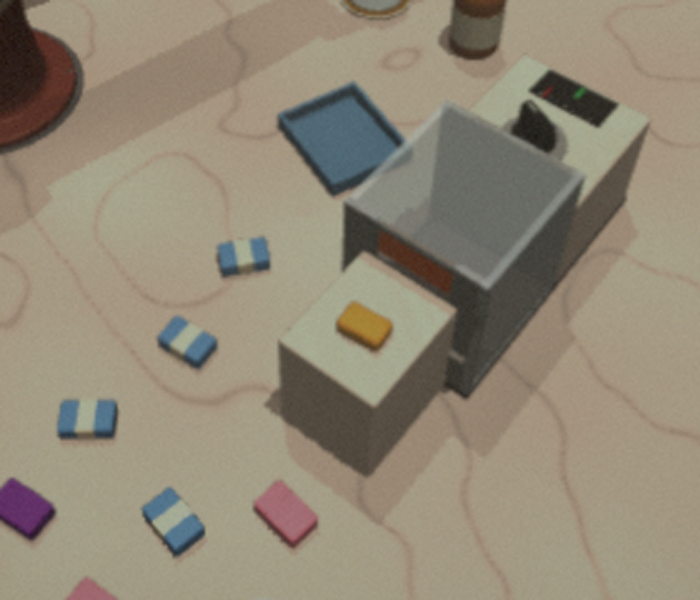

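Run:
```python
from h import *
def cr(p,f=(110,120)): return np.array(p)/2.5+f
print('sill outer', onz('top',[cr((557,160)),cr((561,77))],.14).round(4)[:,:2].tolist())
print('house far', onz('top',[cr((174,158)),cr((190,37))],.14).round(4)[:,:2].tolist())
sc=lambda p: cr(p,(140,140))
print('scene sill outer', onz('scene',[sc((281,342)),sc((371,404))],.14).round(4)[:,:2].tolist())
print('scene sill inner right', onz('scene',[sc((455,313)),sc((365,255))],.14).round(4)[:,:2].tolist())
print('scene house', onz('scene',[sc((647,122)),sc((530,56))],.14).round(4)[:,:2].tolist())
im=cv2.imread('pics/top0.png')
cv2.imwrite('pics/topd.png',cv2.resize(im[125:195,170:240],None,fx=8,fy=8,interpolation=cv2.INTER_CUBIC))
for nm,lo,hi in [('green',(45,100,60),(80,255,255)),('red1',(0,120,60),(8,255,255)),('red2',(172,120,60),(180,255,255))]:
    for n in ['top','scene']:
        im=cv2.imread(f'pics/{n}0.png')
        for c in blobs(im,lo,hi,1): print(nm,n,c.reshape(-1,2).mean(0),onz(n,c.reshape(-1,2).mean(0),.143)[0][:2],cv2.contourArea(c))
```

```text
sill outer [[0.5653, -0.1783], [0.6681, -0.189]]
house far [[0.5822, 0.275], [0.7344, 0.2585]]
scene sill outer [[0.5671, -0.1783], [0.6675, -0.1877]]
scene sill inner right [[0.6838, -0.0656], [0.5801, -0.0543]]
scene house [[0.7391, 0.2574], [0.591, 0.281]]
green top [186.72727273 157.45454545] [0.66060947 0.254207  ] 4.5
green scene [371.28571429 176.71428571] [0.66026454 0.25595194] 4.5
green scene [473.82352941  77.        ] [0.75044431 0.87156364] 19.5
green scene [477.83333333  23.27777778] [0.65465812 1.23527403] 3.0
green scene [505.61538462   3.        ] [0.69960706 1.45617992] 4.5
red1 top [ 75.88888889 399.44444444] [-0.03579361  0.57107977] 1.5
red1 top [  7.35714286 376.61904762] [0.02111402 0.78775545] 64.0
red1 top [288.5 370. ] [ 0.04277528 -0.0302384 ] 6.0
red1 top [ 22.47058824 364.76470588] [0.05713021 0.73884073] 1.5
red1 top [ 10.925 363.1  ] [0.06064522 0.77669594] 8.0
red1 top [ 21.09677419 356.48387097] [0.08076998 0.7438603 ] 37.5
red1 top [268.67010309 361.3556701 ] [0.06761546 0.02354319] 546.0
red1 top [ 18.61983471 331.38842975] [0.15293009 0.75429657] 285.5
red1 scene [358.5 176.5] [0.63100311 0.23784468] 5.0
red1 scene [137.06278027 181.21973094] [ 0.14647114 -0.1007766 ] 890.5
red1 scene [111.47222222 113.94444444] [-0.11423004  0.06646973] 9.0
red1 scene [129.5        104.21428571] [-0.10361152  0.13190144] 3.0
red1 scene [112.61290323 109.20967742] [-0.12811534  0.08504876] 39.0
```

View pics/topd.png

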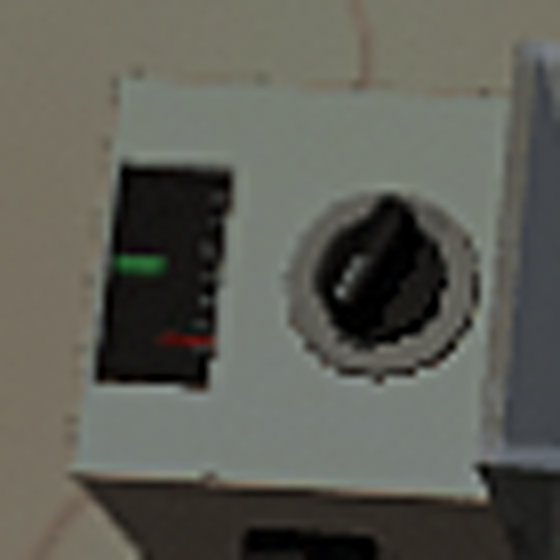

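Run:
```python
from h import *
Rt,t=pose(); print(Rt.round(3),t)
ang=np.degrees(np.arctan2(Rt[1,2],Rt[0,2])); print('jaw axis deg',ang)
im=cv2.imread('pics/scene0.png')
c=im[225:370,130:320]; cv2.imwrite('pics/cand.png',cv2.resize(c,None,fx=4,fy=4,interpolation=cv2.INTER_CUBIC))
for c in blobs(cv2.imread('pics/top0.png'),(150,80,60),(178,255,255),40): print('pink',rect('top',c,.02))
for c in blobs(cv2.imread('pics/top0.png'),(130,80,30),(150,255,255),40): print('purple',rect('top',c,.02))
```

```text
[[ 0.955 -0.001  0.298]
 [-0.298 -0.001  0.955]
 [-0.    -1.    -0.002]] [0.18617321 0.59612901 0.23034504]
jaw axis deg 72.6508452273559
purple (416.2, -390.3, 48.2, 32.9, -2.0)
```

View pics/cand.png

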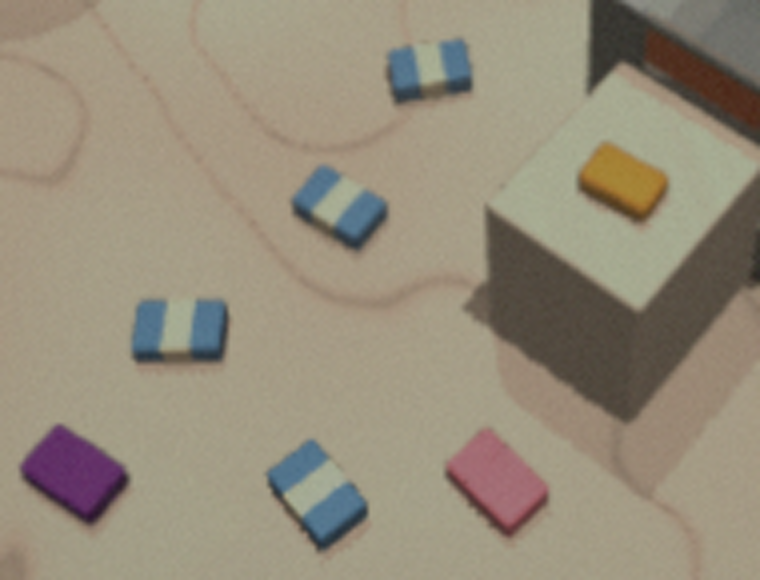

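```bash
python3 -m jog '{"offset":[[0,0,0.8],[0.4,-0.75,0.2],[0.4,-0.75,0.2],[0.4,-0.75,0.2],[0.4,-0.75,0.2],[0.4,-0.75,0.2],[0.4,-0.75,0],[0.4,-0.75,0],[0.4,-0.75,0],[0.4,-0.75,0],[0.4,-0.75,0],[0.4,-0.75,0]],"angular":[[0,0,0],[0,0,0.25],[0,0,0.25],[0,0,0.25],[0,0,0.25],[0,0,0.25],[0,0,0.25],[0,0,0.25],[0,0,0.25],[0,0,0.25],[0,0,0.25],[0,0,0.25]],"jaw":[85,85,85,85,85,85,85,85,85,85,85,60]}'
python3 -m jog '{"offset":[[0.4,-0.8,0],[0.4,-0.8,0],[0.4,-0.8,0],[0.4,-0.8,0],[0.4,-0.8,0],[0.4,-0.8,0],[0.4,-0.8,0],[0.2,-0.4,0],[0,0,0]],"angular":[[0,0,0],[0,0,0],[0,0,0],[0,0,0],[0,0,0],[0,0,0],[0,0,0],[0,0,0],[0,0,0]],"jaw":[60,60,60,60,60,60,60,60,60]}'
python3 - <<'E'
from h import *
s=manip.state(); im=manip.grab_frame('wrist'); cv2.imwrite('pics/w1.png',im); print(s['tool_pos'],s['time'])
E
```

```text
time: 1.35
tool_pos: [0.4067, 0.1824, 0.3211]
tool_rot: [0.707, -0.707, 0.005, -0.005]
contact_force: [1.0, -0.3, -0.8]
gripper_width: 0.851
time: 2.25
tool_pos: [0.5567, -0.1185, 0.3201]
tool_rot: [0.707, -0.707, 0.007, -0.006]
contact_force: [-0.0, -0.1, -0.7]
gripper_width: 0.701
[ 0.55671455 -0.11847734  0.32007461] 2.25
```

View pics/w1.png

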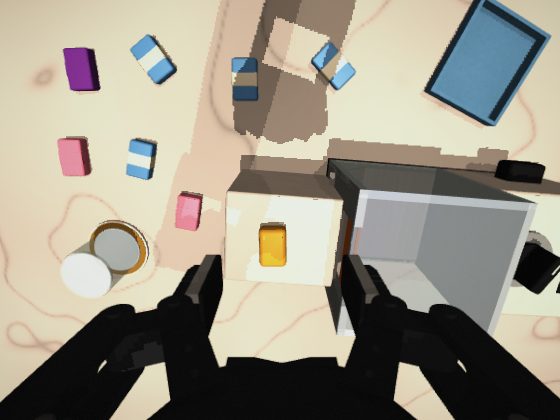

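Run:
```python
from h import *
s=manip.state(); im=cv2.imread('pics/w1.png')
for b in bars('wrist',im,s): print(b)
for c in blobs(im,(10,140,100),(30,255,255),300): print('amber',rect('wrist',c,.158,s),c.reshape(-1,2).mean(0))
for c in blobs(im,(95,90,40),(118,255,255),2000,3): print('dish',rect('wrist',c,.02,s))
# sill top: bright low-sat
h=cv2.cvtColor(im,cv2.COLOR_BGR2HSV); 
for p in [(260,190),(260,280),(320,270),(230,250),(200,240),(300,200)]: print(p,h[p[1],p[0]])
cv2.imwrite('pics/w1c.png',cv2.resize(im[150:300,200:370],None,fx=4,fy=4,interpolation=cv2.INTER_CUBIC))
```

```text
((560.0, -326.6, 37.0, 18.3, 78.8), [139.0, 171.0])
((524.4, -317.0, 37.0, 19.9, 74.5), [142.0, 147.0])
((453.5, -165.3, 33.1, 16.8, 88.9), [245.0, 92.0])
((435.2, -33.6, 34.3, 16.1, -46.6), [342.0, 76.0])
((418.1, -164.9, 32.4, 16.1, 88.8), [244.0, 65.0])
((423.6, -276.3, 34.9, 21.7, -56.2), [162.0, 71.0])
((409.4, -58.3, 34.7, 16.5, -47.3), [324.0, 56.0])
((392.3, -296.9, 35.5, 17.9, -60.6), [144.0, 46.0])
amber (620.4, -128.7, 44.0, 28.3, -0.8) [272.12711864 246.54237288]
dish (419.1, 162.0, 135.7, 117.5, -26.1)
(260, 190) [16 67 91]
(260, 280) [ 35  19 236]
(320, 270) [ 39  15 237]
(230, 250) [ 24  38 232]
(200, 240) [ 15  57 228]
(300, 200) [ 43  10 238]
```

View pics/w1c.png

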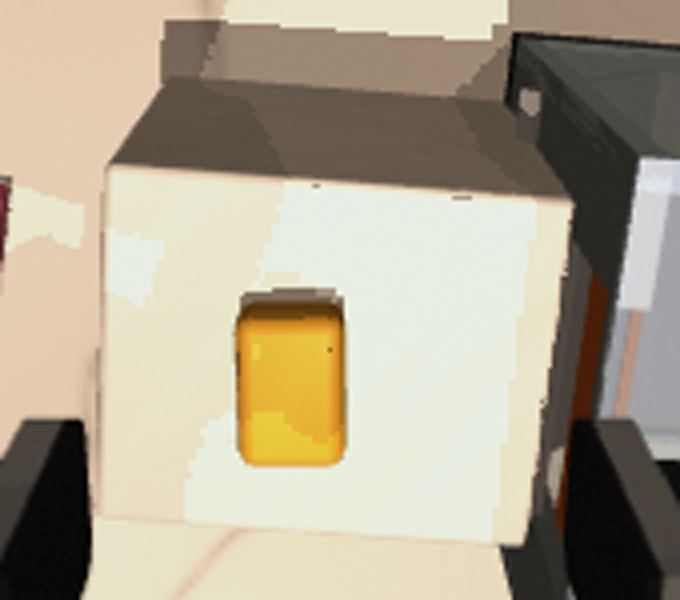

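Run:
```python
from h import *
s=manip.state()
P=np.array([(108,165),(570,203),(100,515),(524,545)])/4+np.array([200,150])
Q=onz('wrist',P,.14,s)[:,:2]; print(Q.round(4).tolist())
print('len',np.linalg.norm(Q[0]-Q[1]),np.linalg.norm(Q[2]-Q[3]),'wid',np.linalg.norm(Q[0]-Q[2]),np.linalg.norm(Q[1]-Q[3]))
for a,b in [(0,1),(2,3)]:
    d=Q[b]-Q[a]; print('yaw',-np.degrees(np.arctan2(d[0],d[1])))
for a,b in [(0,2),(1,3)]:
    d=Q[b]-Q[a]; print('yaw',np.degrees(np.arctan2(d[1],d[0])))
print('outer mid',Q[[0,2]].mean(0),'inner',Q[[1,3]].mean(0))
```

```text
[[0.5617, -0.1767], [0.5746, -0.0504], [0.6692, -0.1867], [0.6816, -0.0597]]
len 0.12691403053144865 0.1275712359219297 wid 0.10795705473482092 0.1073679770166663
yaw -5.842183392372767
yaw -5.573933204133571
yaw -5.306932725094625
yaw -4.954003755530544
outer mid [ 0.61546167 -0.18166989] inner [ 0.62811638 -0.05505845]
```

```bash
python3 -m jog '{"offset":[[0.65,-0.11,0],[0.65,-0.11,0],[0,0,-0.8],[0,0,-0.8],[0,0,-0.8],[0,0,-0.6],[0,0,-0.32],[0,0,-0.2],[0,0,0]],"angular":[[0,0,0],[0,0,0],[0,0,0],[0,0,0],[0,0,0],[0,0,0],[0,0,0],[0,0,0],[0,0,0]],"jaw":[60,60,60,60,60,60,60,60,60]}'
python3 -m jog '{"offset":[[0,0,0],[0,0,0],[0,0,0],[0,0,0],[0,0,0],[0,0,0],[0,0,0]],"angular":[[0,0,0],[0,0,0],[0,0,0],[0,0,0],[0,0,0],[0,0,0],[0,0,0]],"jaw":[20,20,20,20,20,20,20]}'
python3 -m jog '{"offset":[[0,0,0.4],[0,0,0.6],[0,0,0.6],[0,0,0]],"angular":[[0,0,0],[0,0,0],[0,0,0],[0,0,0]],"jaw":[20,20,20,20]}'
python3 - <<'E'
from h import *
im=manip.grab_frame('wrist'); cv2.imwrite('pics/w2.png',im)
E
```

```text
time: 3.2
tool_pos: [0.621, -0.1263, 0.1449]
tool_rot: [0.707, -0.707, 0.005, -0.005]
contact_force: [0.1, -0.5, -0.9]
gripper_width: 0.702
time: 3.9
tool_pos: [0.6229, -0.1274, 0.1481]
tool_rot: [-0.707, 0.708, -0.004, 0.007]
contact_force: [-0.5, -0.1, 6.2]
gripper_width: 0.329
time: 4.3
tool_pos: [0.624, -0.1279, 0.2317]
tool_rot: [-0.706, 0.708, -0.002, 0.009]
contact_force: [0.0, -1.1, 1.6]
gripper_width: 0.334
```

View pics/w2.png

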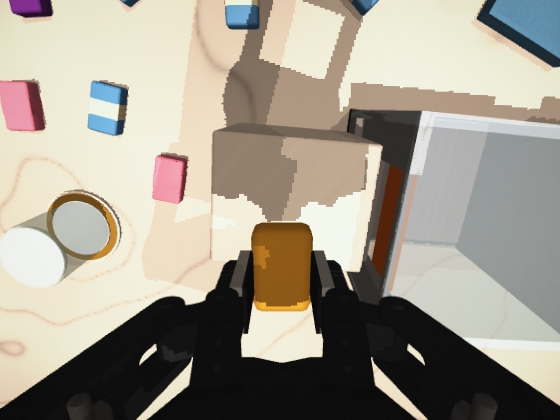

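```bash
python3 -m jog '{"offset":[[-0.5,0.3,0.4],[-0.7,0.6,0.3],[-0.6,0.7,0],[-0.5,0.8,0],[-0.5,0.8,0],[-0.5,0.8,0],[-0.5,0.8,0],[-0.3,0.8,0],[0,0.2,0],[0,0,0]],"angular":[[0,0,0],[0,0,0],[0,0,0],[0,0,0],[0,0,0],[0,0,0],[0,0,0],[0,0,0],[0,0,0],[0,0,0]],"jaw":[20,20,20,20,20,20,20,20,20,20]}'
python3 -m jog '{"offset":[[0,0,-0.9],[0,0,-0.9],[0,0,-0.9],[0,0,-0.9],[0,0,-0.7],[0,0,-0.4],[0,0,-0.22],[0,0,0]],"angular":[[0,0,0],[0,0,0],[0,0,0],[0,0,0],[0,0,0],[0,0,0],[0,0,0],[0,0,0]],"jaw":[20,20,20,20,20,20,20,20]}'
```

```text
time: 5.35
tool_pos: [0.4156, 0.1639, 0.259]
tool_rot: [-0.707, 0.707, -0.005, 0.004]
contact_force: [1.2, -0.2, 0.6]
gripper_width: 0.327
time: 6.15
tool_pos: [0.4169, 0.1618, 0.0142]
tool_rot: [-0.707, 0.707, -0.006, 0.005]
contact_force: [-0.4, -0.1, 0.3]
gripper_width: 0.323
```

```bash
python3 -m jog '{"offset":[[0,0,0],[0,0,0],[0,0,0],[0,0,0],[0,0,0.5],[0,0,0.9],[0,0,0.9],[0,0,0.9],[0,0,0.9],[0,0,0.9],[0,0,0]],"angular":[[0,0,0],[0,0,0],[0,0,0],[0,0,0],[0,0,0],[0,0,0],[0,0,0],[0,0,0],[0,0,0],[0,0,0],[0,0,0]],"jaw":[46,46,46,46,46,46,50,55,55,55,55]}'
python3 - <<'E'
from h import *
s=manip.state();im=manip.grab_frame('wrist'); cv2.imwrite('pics/w3.png',im); print(s['tool_pos'])
im=manip.grab_frame('top'); print([b for b in bars('top',im)])
E
```

```text
time: 7.25
tool_pos: [0.4196, 0.1638, 0.2728]
tool_rot: [0.708, -0.706, 0.0, -0.01]
contact_force: [-0.0, 0.8, 0.1]
gripper_width: 0.646
[0.41956136 0.16377761 0.27280179]
[((404.0, 215.8, 75.2, 49.6, 11.0), [209.0, 247.0]), ((408.0, -287.8, 51.4, 33.1, 33.9), [365.0, 241.0]), ((420.0, -46.0, 51.6, 31.5, 43.0), [289.0, 240.0]), ((434.7, -164.5, 51.6, 31.8, -2.7), [326.0, 234.0]), ((541.5, -324.6, 53.4, 33.0, -16.6), [374.0, 200.0])]
```

View pics/w3.png

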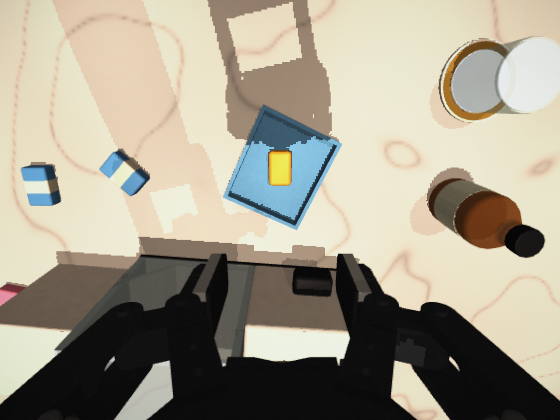

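```bash
python3 -m jog '{"offset":[[0,-0.4,0],[0,-0.4,0],[0,-0.4,0],[0,-0.4,0],[0,-0.4,0],[0,-0.4,0],[0,-0.4,0],[0,-0.4,0],[0,-0.4,0],[0,-0.4,0],[0,-0.2,0],[0,0,0]],"angular":[[0,0,-1],[0,0,-1],[0,0,-1],[0,0,-1],[0,0,-1],[0,0,-1],[0,0,-1],[0,0,-1],[0,0,-1],[0,0,-1],[0,0,-1],[0,0,-1]],"jaw":[55,55,55,55,55,55,55,55,55,55,55,55]}'
python3 -m jog '{"offset":[[0,0,-0.3],[0,0,-0.3],[0,0,-0.3],[0,0,-0.3],[0,0,-0.3],[0,0,-0.3],[0,0,-0.3],[0,0,0],[0,0,0],[0,0,0],[0,0,0],[0,0,0]],"angular":[[0,0,-1],[0,0,-1],[0,0,-1],[0,0,-1],[0,0,-1],[0,0,-1],[0,0,-1],[0,0,-1],[0,0,-1],[0,0,-1],[0,0,-0.8],[0,0,0]],"jaw":[55,55,55,55,55,55,55,55,55,55,55,55]}'
cat > st.py <<'E'
from h import *
s=manip.state(); Rt,t=pose(s); print('t',round(s['time'],2),'tcp',t.round(4),'head',round(float(np.degrees(np.arctan2(Rt[1,2],Rt[0,2]))),1),'tilt',Rt[:2,1].round(3),'q',np.round(s['joint_pos'],2),'F',np.round(s['contact_force'],1),'w',round(s['gripper_width']*85.4,1))
E
python3 st.py
python3 - <<'E'
from h import *
s=manip.state();im=manip.grab_frame('wrist'); cv2.imwrite('pics/w4.png',im)
E
```

```text
time: 8.55
tool_pos: [0.4152, -0.0478, 0.2614]
tool_rot: [-0.567, 0.568, -0.423, 0.42]
contact_force: [0.5, -0.2, -0.8]
gripper_width: 0.645
time: 9.75
tool_pos: [0.4149, -0.0465, 0.1569]
tool_rot: [0.254, -0.257, 0.66, -0.658]
contact_force: [0.3, 0.1, -1.1]
gripper_width: 0.644
t 9.75 tcp [ 0.4149 -0.0465  0.1569] head -47.6 tilt [-0.004  0.001] q [-0.29 -0.42  2.15 -0.    1.42  0.54] F [ 0.3  0.1 -1.1] w 55.0
```

View pics/w4.png

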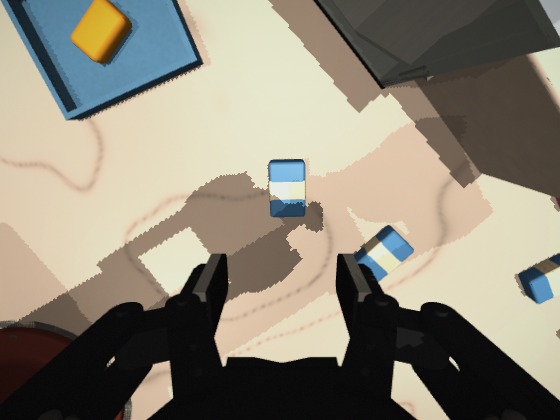

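Run:
```python
from h import *
s=manip.state();im=cv2.imread('pics/w4.png'); 
print(proj('wrist',[s['tool_pos'],[s['tool_pos'][0],s['tool_pos'][1],.02],[.421,-.046,.02]],s))
for b in bars('wrist',im,s,amin=300): print(b)
im=manip.grab_frame('top')
for b in bars('top',im): print(b)
```

```text
[[280.70456709 264.52620665]
 [281.60771199 195.26237583]
 [285.37105373 190.41198552]]
((525.5, -313.9, 48.0, 25.2, 75.1), [536.0, 285.0])
((421.5, -162.6, 40.9, 14.3, 86.3), [370.0, 264.0])
((454.8, -163.4, 40.7, 17.6, 88.9), [394.0, 243.0])
((409.2, -59.0, 32.8, 16.1, -47.5), [287.0, 208.0])
((435.7, -33.6, 32.7, 20.5, -46.3), [286.0, 170.0])
((408.0, -287.8, 51.4, 33.1, 33.9), [365.0, 241.0])
((434.7, -164.9, 51.1, 32.0, -1.8), [326.0, 234.0])
((541.5, -324.6, 53.4, 33.0, -16.6), [374.0, 200.0])
```

```bash
python3 -m jog '{"offset":[[0.15,0,-0.6],[0,0,-0.7],[0,0,-0.7],[0,0,-0.5],[0,0,-0.3],[0,0,-0.1],[0,0,0]],"angular":[[0,0,0],[0,0,0],[0,0,0],[0,0,0],[0,0,0],[0,0,0],[0,0,0]],"jaw":[55,55,55,55,55,55,55]}'
python3 -m jog '{"offset":[[0,0,0],[0,0,0],[0,0,0],[0,0,0],[0,0,0],[0,0,0],[0,0,0]],"angular":[[0,0,0],[0,0,0],[0,0,0],[0,0,0],[0,0,0],[0,0,0],[0,0,0]],"jaw":[20,20,20,20,20,20,20]}'
python3 -m jog '{"offset":[[0,0,0.5],[0,0,0.9],[0,0,0.9],[0,0,0.9],[0,0,0.9],[0,0,0]],"angular":[[0,0,0],[0,0,0],[0,0,0],[0,0,0],[0,0,0],[0,0,0]],"jaw":[20,20,20,20,20,20]}'; python3 st.py
```

```text
time: 10.55
tool_pos: [0.423, -0.0467, 0.0134]
tool_rot: [0.255, -0.256, 0.66, -0.659]
contact_force: [0.6, 0.5, 0.7]
gripper_width: 0.644
time: 11.25
tool_pos: [0.4252, -0.0473, 0.0159]
tool_rot: [-0.256, 0.255, -0.659, 0.66]
contact_force: [-0.9, 0.0, 5.6]
gripper_width: 0.365
time: 11.85
tool_pos: [0.4274, -0.048, 0.2275]
tool_rot: [-0.26, 0.251, -0.656, 0.662]
contact_force: [1.1, 0.3, 0.8]
gripper_width: 0.369
t 11.85 tcp [ 0.4274 -0.048   0.2275] head -47.6 tilt [ 0.014 -0.004] q [-0.29 -0.45  2.06 -0.    1.53  0.55] F [1.1 0.3 0.8] w 31.5
```

```bash
python3 -m jog '{"offset":[[0,-0.5,0.3],[0.2,-0.5,0.1],[0.5,-0.48,0],[0.7,0,0],[0.7,0,0],[0.7,0,0],[0.7,0,0],[0,0,0],[0,0,-0.5],[0,0,0]],"angular":[[0,0,1],[0,0,1],[0,0,1],[0,0,1],[0,0,1],[0,0,1],[0,0,1],[0,0,0],[0,0,0],[0,0,0]],"jaw":[20,20,20,20,20,20,20,20,20,20]}'; python3 st.py
python3 - <<'E'
from h import *
s=manip.state();im=manip.grab_frame('wrist'); cv2.imwrite('pics/w5.png',im)
E
```

```text
time: 12.85
tool_pos: [0.5962, -0.1202, 0.2097]
tool_rot: [0.473, -0.476, 0.527, -0.522]
contact_force: [0.4, 0.5, -1.8]
gripper_width: 0.366
t 12.85 tcp [ 0.5962 -0.1202  0.2097] head -5.7 tilt [-0.008  0.002] q [-0.32  0.03  1.67 -0.    1.45 -0.22] F [ 0.4  0.5 -1.8] w 31.3
```

View pics/w5.png

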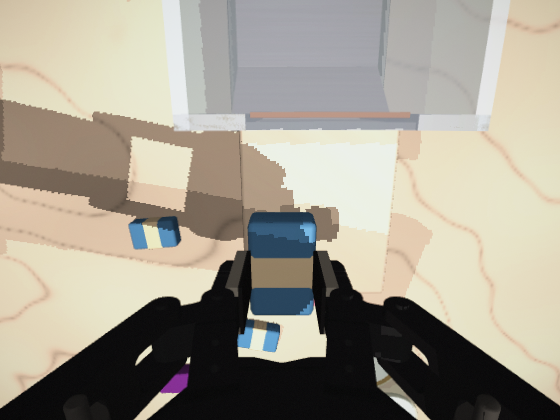

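```bash
python3 -m jog '{"offset":[[0.1,0,-0.4],[0,0,-0.4],[0,0,-0.25],[0,0,0],[0,0,0]],"angular":[[0,0,0],[0,0,0],[0,0,0],[0,0,0],[0,0,0]],"jaw":[20,20,20,20,20]}'; python3 st.py
```

```text
time: 13.4
tool_pos: [0.6039, -0.1211, 0.1626]
tool_rot: [-0.475, 0.475, -0.524, 0.524]
contact_force: [0.4, 0.6, -0.4]
gripper_width: 0.368
t 13.4 tcp [ 0.6039 -0.1211  0.1626] head -5.7 tilt [ 0.001 -0.   ] q [-0.32  0.08  1.7  -0.    1.36 -0.22] F [ 0.4  0.6 -0.4] w 31.5
```

```bash
python3 -m jog '{"offset":[[0,0,-0.1],[0,0,0],[0,0,0],[0,0,0],[0,0,0],[0,0,0],[-0.047,-0.48,0],[-0.047,-0.48,0],[-0.01,-0.1,0],[0,0,0],[0,0,0]],"angular":[[0,0,0],[0,0,0],[0,0,0],[0,0,0],[0,0,0],[0,0,0],[0,0,0],[0,0,0],[0,0,0],[0,0,0],[0,0,0]],"jaw":[20,20,58,58,58,58,58,58,58,58,58]}'; python3 st.py
python3 - <<'E'
from h import *
s=manip.state();im=manip.grab_frame('wrist'); cv2.imwrite('pics/w6.png',im)
E
```

```text
time: 14.5
tool_pos: [0.5987, -0.1734, 0.1567]
tool_rot: [0.475, -0.475, 0.524, -0.524]
contact_force: [-0.1, 0.4, 0.2]
gripper_width: 0.68
t 14.5 tcp [ 0.5987 -0.1734  0.1567] head -5.6 tilt [-0.     0.001] q [-0.4   0.1   1.69  0.    1.35 -0.3 ] F [-0.1  0.4  0.2] w 58.0
```

View pics/w6.png

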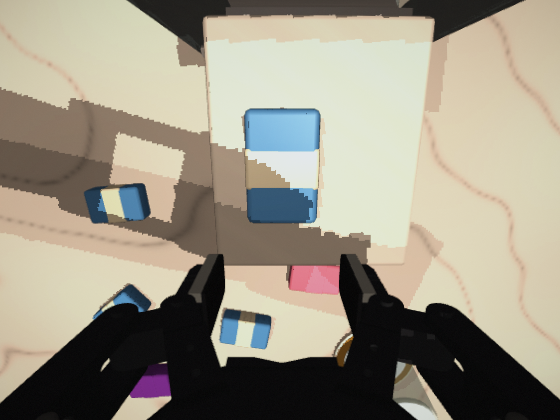

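```bash
python3 -m jog '{"offset":[[0,0,0],[0,0,0],[0,0,0],[0,0,0],[0,0,0],[0,0,0],[0,0,0],[0,0,-0.12],[0,0,0]],"angular":[[0,0,0],[0,0,0],[0,0,0],[0,0,0],[0,0,0],[0,0,0],[0,0,0],[0,0,0],[0,0,0]],"jaw":[0,0,0,0,0,0,0,0,0]}'; python3 st.py
python3 -m jog '{"offset":[[0.02,0.2,0],[0.02,0.2,0],[0.02,0.2,0],[0.02,0.2,0],[0.02,0.2,0],[0.02,0.2,0],[0.02,0.2,0],[0.02,0.2,0],[0.01,0.1,0],[0,0,0]],"angular":[[0,0,0],[0,0,0],[0,0,0],[0,0,0],[0,0,0],[0,0,0],[0,0,0],[0,0,0],[0,0,0],[0,0,0]],"jaw":[0,0,0,0,0,0,0,0,0,0]}'; python3 st.py
python3 - <<'E'
from h import *
s=manip.state();im=manip.grab_frame('wrist'); cv2.imwrite('pics/w7.png',im)
im=manip.grab_frame('scene'); cv2.imwrite('pics/s7.png',im)
E
```

```text
time: 15.45
tool_pos: [0.598, -0.1737, 0.1496]
tool_rot: [0.474, -0.475, 0.525, -0.523]
contact_force: [0.1, 0.4, -0.3]
gripper_width: -0.003
t 15.45 tcp [ 0.598  -0.1737  0.1496] head -5.7 tilt [-0.002  0.001] q [-0.4   0.11  1.69  0.    1.34 -0.3 ] F [ 0.1  0.4 -0.3] w -0.2
time: 16.45
tool_pos: [0.6073, -0.0881, 0.1509]
tool_rot: [0.475, -0.475, 0.524, -0.524]
contact_force: [-0.6, 0.7, 0.3]
gripper_width: 0.003
t 16.45 tcp [ 0.6073 -0.0881  0.1509] head -5.6 tilt [0. 0.] q [-0.27  0.09  1.71  0.    1.34 -0.17] F [-0.6  0.7  0.3] w 0.3
```

View pics/w7.png

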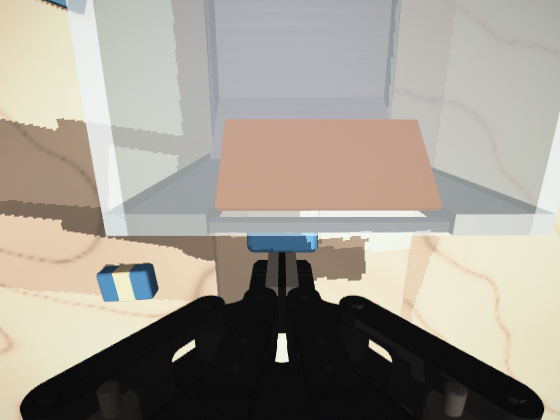

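View pics/s7.png

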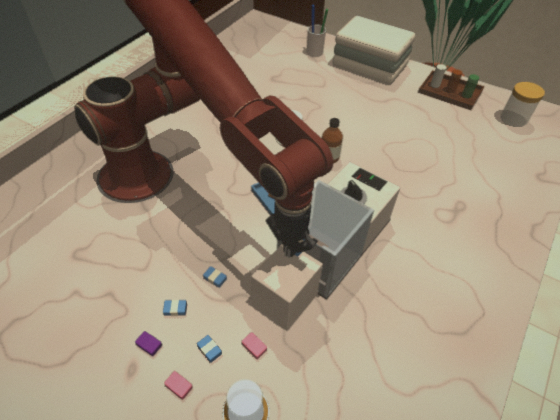

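```bash
python3 -m jog '{"offset":[[0.015,0.15,0],[0.015,0.15,0],[0.01,0.1,0],[0,0,0],[0,0,0]],"angular":[[0,0,0],[0,0,0],[0,0,0],[0,0,0],[0,0,0]],"jaw":[0,0,0,0,0]}'; python3 st.py
python3 - <<'E'
from h import *
s=manip.state();im=manip.grab_frame('wrist'); cv2.imwrite('pics/w8.png',im)
E
```

```text
time: 17.05
tool_pos: [0.6091, -0.0687, 0.1507]
tool_rot: [0.475, -0.475, 0.524, -0.524]
contact_force: [-0.8, 0.1, 0.1]
gripper_width: 0.001
t 17.05 tcp [ 0.6091 -0.0687  0.1507] head -5.6 tilt [-0. -0.] q [-0.23  0.09  1.72 -0.    1.34 -0.14] F [-0.8  0.1  0.1] w 0.1
```

View pics/w8.png

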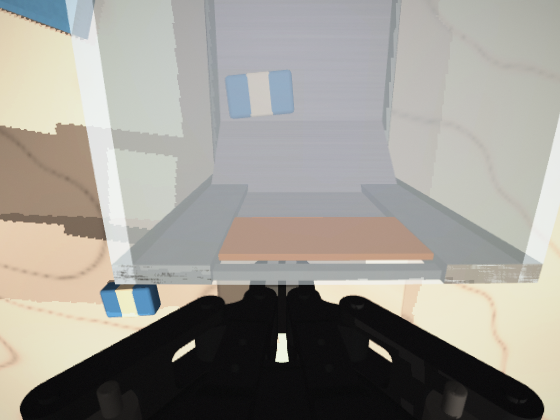

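```bash
python3 -m jog '{"offset":[[-0.06,-0.6,0],[-0.06,-0.6,0.2],[0,0,0.9],[0,0,0.9],[-0.3,-0.1,0],[-0.4,-0.1,0],[-0.5,-0.1,0],[-0.5,-0.1,0],[-0.5,-0.1,0],[-0.5,-0.1,0],[-0.4,-0.1,0],[-0.26,0,0]],"angular":[[0,0,0],[0,0,0],[0,0,-1],[0,0,-1],[0,0,-1],[0,0,-1],[0,0,-1],[0,0,-1],[0,0,-1],[0,0,-1],[0,0,-1],[0,0,-1]],"jaw":[0,0,55,55,55,55,55,55,55,55,55,55]}'
python3 -m jog '{"offset":[[0,0,-0.4],[0,0,-0.4],[0,0,-0.4],[0,0,-0.4],[0,0,0],[0,0,0]],"angular":[[0,0,-1],[0,0,-1],[0,0,-1],[0,0,-1],[0,0,-0.3],[0,0,0]],"jaw":[55,55,55,55,55,55]}'; python3 st.py
cat > look.py <<'E'
import sys
from h import *
s=manip.state();im=manip.grab_frame('wrist'); cv2.imwrite(f'pics/{sys.argv[1]}.png',im)
print('tcp px at .02',proj('wrist',[[*s['tool_pos'][:2],.02]],s).round(0))
for b in bars('wrist',im,s,amin=200): print('w',b)
im=manip.grab_frame('top')
for b in bars('top',im): print('top',b)
E
python3 look.py w9
```

```text
time: 18.3
tool_pos: [0.4339, -0.1645, 0.2509]
tool_rot: [-0.147, 0.147, -0.691, 0.692]
contact_force: [-0.5, -0.1, 0.8]
gripper_width: 0.646
time: 18.9
tool_pos: [0.4347, -0.1639, 0.17]
tool_rot: [-0.009, 0.009, 0.707, -0.707]
contact_force: [0.0, 0.1, -0.7]
gripper_width: 0.645
t 18.9 tcp [ 0.4347 -0.1639  0.17  ] head -91.5 tilt [-0.001  0.001] q [-0.52 -0.3   2.04 -0.    1.41  1.08] F [ 0.   0.1 -0.7] w 55.1
tcp px at .02 [[281. 192.]]
w ((393.1, -299.0, 34.0, 16.3, -56.6), [414.0, 227.0])
w ((418.7, -166.7, 33.1, 15.8, 88.5), [285.0, 207.0])
w ((424.9, -277.7, 34.0, 24.7, -55.9), [396.0, 199.0])
w ((455.4, -167.4, 32.2, 20.5, 89.6), [285.0, 171.0])
w ((525.3, -318.2, 38.9, 20.7, 73.9), [448.0, 91.0])
w ((560.0, -328.0, 39.7, 19.1, 79.0), [464.0, 50.0])
top ((404.9, -289.8, 44.2, 33.0, 33.7), [367.0, 242.0])
top ((432.5, -164.9, 43.8, 28.4, 5.1), [327.0, 234.0])
```

View pics/w9.png

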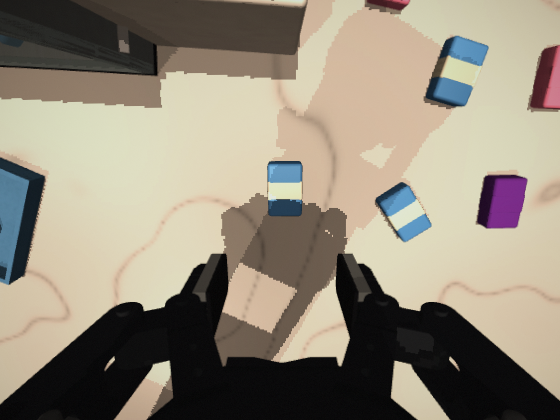

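```bash
python3 -m jog '{"offset":[[0.03,-0.05,-0.6],[0,0,-0.8],[0,0,-0.8],[0,0,-0.5],[0,0,-0.3],[0,0,-0.1],[0,0,0]],"angular":[[0,0,0],[0,0,0],[0,0,0],[0,0,0],[0,0,0],[0,0,0],[0,0,0]],"jaw":[55,55,55,55,55,55,55]}'
python3 -m jog '{"offset":[[0,0,0],[0,0,0],[0,0,0],[0,0,0],[0,0,0],[0,0,0],[0,0,0]],"angular":[[0,0,0],[0,0,0],[0,0,0],[0,0,0],[0,0,0],[0,0,0],[0,0,0]],"jaw":[20,20,20,20,20,20,20]}'
python3 -m jog '{"offset":[[0,0,0.5],[0,0,0.9],[0,0,0.9],[0,0,0.9],[0,0,0.9],[0,0,0]],"angular":[[0,0,0],[0,0,0],[0,0,0],[0,0,0],[0,0,0],[0,0,0]],"jaw":[20,20,20,20,20,20]}'; python3 st.py
```

```text
time: 19.7
tool_pos: [0.4368, -0.1666, 0.0159]
tool_rot: [-0.009, 0.009, 0.707, -0.707]
contact_force: [0.8, 0.5, -0.0]
gripper_width: 0.639
time: 20.4
tool_pos: [0.438, -0.1672, 0.0179]
tool_rot: [0.008, -0.01, -0.706, 0.708]
contact_force: [-0.9, 0.8, 6.8]
gripper_width: 0.356
time: 21.0
tool_pos: [0.4403, -0.1685, 0.2301]
tool_rot: [0.004, -0.014, -0.704, 0.71]
contact_force: [-0.3, -0.5, 0.0]
gripper_width: 0.35
t 21.0 tcp [ 0.4403 -0.1685  0.2301] head -91.4 tilt [ 0.014 -0.008] q [-0.52 -0.34  1.97  0.    1.5   1.07] F [-0.3 -0.5  0. ] w 29.9
```

```bash
python3 -m jog '{"offset":[[0,0,0.2],[0.2,0,0],[0.4,0,0],[0.4,0.1,0],[0.4,0.1,0],[0.4,0.1,0],[0.4,0.1,0],[0.4,0.1,0],[0.4,0.1,0],[0.4,0.1,0],[0.4,0.1,0],[0.2,0.05,0]],"angular":[[0,0,1],[0,0,1],[0,0,1],[0,0,1],[0,0,1],[0,0,1],[0,0,1],[0,0,1],[0,0,1],[0,0,1],[0,0,1],[0,0,1]],"jaw":[20,20,20,20,20,20,20,20,20,20,20,20]}'
python3 -m jog '{"offset":[[0,0,0],[0,0,0],[0,0,-0.4],[0,0,-0.4],[0,0,0]],"angular":[[0,0,1],[0,0,1],[0,0,0.3],[0,0,0],[0,0,0]],"jaw":[20,20,20,20,20]}'; python3 st.py; python3 look.py w10 >/dev/null
```

```text
time: 22.2
tool_pos: [0.6377, -0.1234, 0.2302]
tool_rot: [0.41, -0.41, 0.576, -0.576]
contact_force: [-0.1, 0.3, -1.5]
gripper_width: 0.348
time: 22.7
tool_pos: [0.6345, -0.1232, 0.1866]
tool_rot: [0.474, -0.476, 0.526, -0.522]
contact_force: [0.2, 0.0, -0.4]
gripper_width: 0.347
t 22.7 tcp [ 0.6345 -0.1232  0.1866] head -5.6 tilt [-0.007  0.002] q [-0.31  0.14  1.6  -0.    1.41 -0.21] F [ 0.2  0.  -0.4] w 29.7
```

View pics/w10.png

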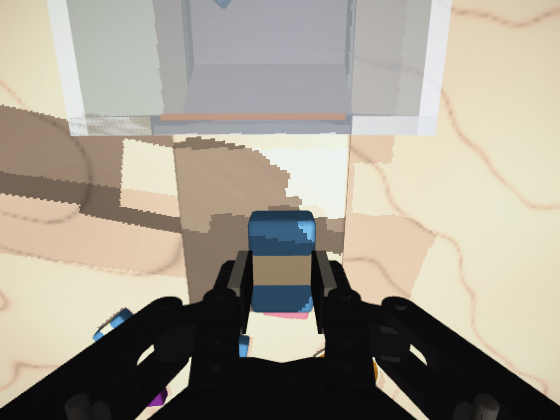

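```bash
python3 -m jog '{"offset":[[0.08,0,-0.3],[0,0,-0.1],[0,0,0],[0,0,0]],"angular":[[0,0,0],[0,0,0],[0,0,0],[0,0,0]],"jaw":[20,20,20,20]}'; python3 st.py
```

```text
time: 23.2
tool_pos: [0.6407, -0.124, 0.1707]
tool_rot: [0.475, -0.475, 0.524, -0.524]
contact_force: [-0.1, 0.5, -0.5]
gripper_width: 0.347
t 23.2 tcp [ 0.6407 -0.124   0.1707] head -5.6 tilt [-0.  0.] q [-0.31  0.16  1.6  -0.    1.38 -0.21] F [-0.1  0.5 -0.5] w 29.7
```

```bash
python3 -m jog '{"offset":[[0,0,-0.22],[0,0,0],[0,0,0],[0,0,0],[0,0,0],[0,0,0],[-0.047,-0.48,0],[-0.047,-0.48,0],[-0.01,-0.1,0],[0,0,0],[0,0,0]],"angular":[[0,0,0],[0,0,0],[0,0,0],[0,0,0],[0,0,0],[0,0,0],[0,0,0],[0,0,0],[0,0,0],[0,0,0],[0,0,0]],"jaw":[20,20,58,58,58,58,58,58,58,58,58]}'; python3 st.py
python3 look.py w11 >/dev/null
```

```text
time: 24.3
tool_pos: [0.6355, -0.1763, 0.1598]
tool_rot: [0.475, -0.475, 0.524, -0.524]
contact_force: [0.9, -0.0, -0.4]
gripper_width: 0.679
t 24.3 tcp [ 0.6355 -0.1763  0.1598] head -5.6 tilt [0.    0.001] q [-0.38  0.18  1.59  0.    1.37 -0.29] F [ 0.9 -0.  -0.4] w 58.0
```

View pics/w11.png

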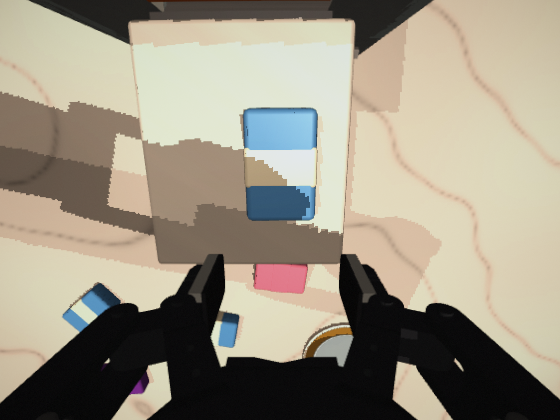

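```bash
python3 -m jog '{"offset":[[0,0,0],[0,0,0],[0,0,0],[0,0,0],[0,0,0],[0,0,0],[0,0,0],[0,0,-0.2],[0,0,0]],"angular":[[0,0,0],[0,0,0],[0,0,0],[0,0,0],[0,0,0],[0,0,0],[0,0,0],[0,0,0],[0,0,0]],"jaw":[0,0,0,0,0,0,0,0,0]}'; python3 st.py
python3 -m jog '{"offset":[[0.02,0.2,0],[0.02,0.2,0],[0.02,0.2,0],[0.02,0.2,0],[0.02,0.2,0],[0.02,0.2,0],[0.02,0.2,0],[0.02,0.2,0],[0.02,0.2,0],[0.01,0.15,0],[0.01,0.1,0],[0,0,0]],"angular":[[0,0,0],[0,0,0],[0,0,0],[0,0,0],[0,0,0],[0,0,0],[0,0,0],[0,0,0],[0,0,0],[0,0,0],[0,0,0],[0,0,0]],"jaw":[0,0,0,0,0,0,0,0,0,0,0,0]}'; python3 st.py
python3 look.py w12 >/dev/null
```

```text
time: 25.3
tool_pos: [0.6344, -0.1766, 0.1477]
tool_rot: [0.474, -0.475, 0.525, -0.523]
contact_force: [-0.5, 0.2, -0.9]
gripper_width: -0.001
t 25.3 tcp [ 0.6344 -0.1766  0.1477] head -5.7 tilt [-0.003  0.001] q [-0.38  0.19  1.6  -0.    1.35 -0.29] F [-0.5  0.2 -0.9] w -0.1
time: 26.5
tool_pos: [0.6454, -0.0736, 0.1496]
tool_rot: [0.475, -0.475, 0.524, -0.524]
contact_force: [-0.1, -0.1, -0.3]
gripper_width: 0.004
t 26.5 tcp [ 0.6454 -0.0736  0.1496] head -5.6 tilt [-0.  0.] q [-0.23  0.17  1.63  0.    1.35 -0.13] F [-0.1 -0.1 -0.3] w 0.4
```

View pics/w12.png

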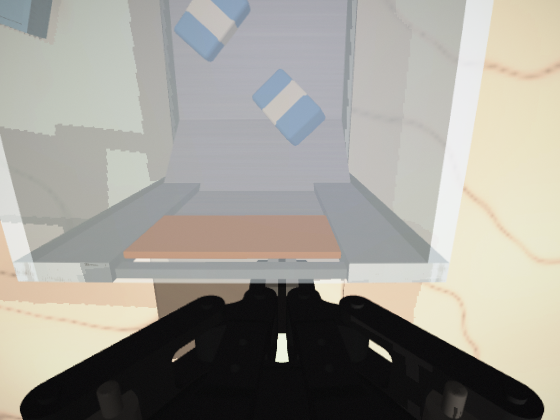

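```bash
python3 -m jog '{"offset":[[-0.06,-0.6,0],[-0.06,-0.6,0.2],[0,0,0.9],[0,0,0.9],[-0.6,-0.4,0],[-0.6,-0.4,0],[-0.6,-0.4,0],[-0.6,-0.4,0],[-0.6,-0.4,0],[-0.6,-0.4,0],[-0.6,-0.4,0],[-0.4,-0.3,0]],"angular":[[0,0,0],[0,0,0],[0,0,0],[0,0,0],[0,0,-1],[0,0,-1],[0,0,-1],[0,0,-1],[0,0,-1],[0,0,-1],[0,0,-1],[0,0,-1]],"jaw":[0,0,55,55,55,55,55,55,55,55,55,55]}'
python3 -m jog '{"offset":[[0,0,-0.6],[0,0,-0.6],[0,0,-0.4],[0,0,0],[0,0,0]],"angular":[[0,0,-0.5],[0,0,0],[0,0,0],[0,0,0],[0,0,0]],"jaw":[55,55,55,55,55]}'; python3 st.py
python3 look.py w13
```

```text
time: 27.8
tool_pos: [0.4076, -0.2906, 0.2499]
tool_rot: [-0.218, 0.219, -0.672, 0.673]
contact_force: [1.0, -0.2, -0.0]
gripper_width: 0.645
time: 28.3
tool_pos: [0.4094, -0.2897, 0.1701]
tool_rot: [0.203, -0.203, 0.677, -0.677]
contact_force: [0.6, -0.1, -0.2]
gripper_width: 0.64
t 28.3 tcp [ 0.4094 -0.2897  0.1701] head -56.7 tilt [-0.  0.] q [-0.76 -0.2   1.96  0.    1.39  0.22] F [ 0.6 -0.1 -0.2] w 54.7
tcp px at .02 [[281. 192.]]
w ((393.7, -299.7, 32.4, 16.9, -56.7), [281.0, 210.0])
w ((424.1, -279.2, 32.3, 19.7, -56.7), [281.0, 174.0])
w ((524.3, -320.4, 34.4, 20.7, 73.9), [378.0, 108.0])
w ((559.4, -330.3, 34.3, 17.1, 75.9), [410.0, 81.0])
top ((542.7, -321.6, 53.9, 32.2, -26.3), [373.0, 199.0])
```

View pics/w13.png

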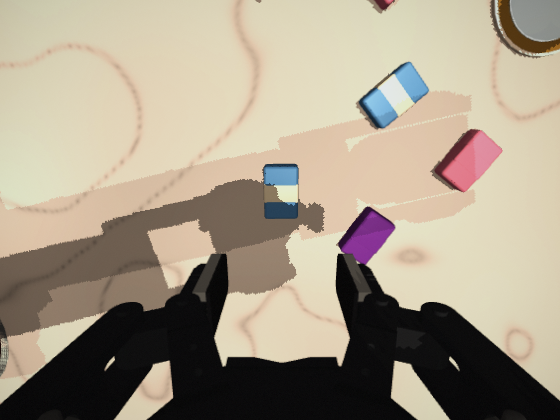

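```bash
python3 -m jog '{"offset":[[0,0,-0.6],[0,0,-0.8],[0,0,-0.8],[0,0,-0.5],[0,0,-0.3],[0,0,-0.1],[0,0,0]],"angular":[[0,0,0],[0,0,0],[0,0,0],[0,0,0],[0,0,0],[0,0,0],[0,0,0]],"jaw":[55,55,55,55,55,55,55]}'
python3 -m jog '{"offset":[[0,0,0],[0,0,0],[0,0,0],[0,0,0],[0,0,0],[0,0,0],[0,0,0]],"angular":[[0,0,0],[0,0,0],[0,0,0],[0,0,0],[0,0,0],[0,0,0],[0,0,0]],"jaw":[20,20,20,20,20,20,20]}'
python3 -m jog '{"offset":[[0,0,0.5],[0,0,0.9],[0,0,0.9],[0,0,0.9],[0,0,0.9],[0,0,0]],"angular":[[0,0,0],[0,0,0],[0,0,0],[0,0,0],[0,0,0],[0,0,0]],"jaw":[20,20,20,20,20,20]}'; python3 st.py
```

```text
time: 29.1
tool_pos: [0.41, -0.2899, 0.0155]
tool_rot: [-0.203, 0.203, -0.677, 0.678]
contact_force: [-0.8, -0.8, 0.1]
gripper_width: 0.648
time: 29.8
tool_pos: [0.4108, -0.2907, 0.0171]
tool_rot: [-0.204, 0.202, -0.676, 0.678]
contact_force: [-0.8, -0.5, 5.7]
gripper_width: 0.359
time: 30.4
tool_pos: [0.4126, -0.2923, 0.2294]
tool_rot: [-0.206, 0.2, -0.672, 0.682]
contact_force: [0.9, 0.4, 0.2]
gripper_width: 0.358
t 30.4 tcp [ 0.4126 -0.2923  0.2294] head -56.6 tilt [ 0.012 -0.011] q [-0.76 -0.25  1.9  -0.    1.48  0.22] F [0.9 0.4 0.2] w 30.6
```

```bash
python3 -m jog '{"offset":[[0.4,0.2,0.2],[0.5,0.4,0],[0.5,0.4,0],[0.5,0.4,0],[0.5,0.4,0],[0.5,0.5,0],[0.5,0.5,0],[0.4,0.4,0],[0.1,0.2,0],[0,0,0]],"angular":[[0,0,1],[0,0,1],[0,0,1],[0,0,1],[0,0,1],[0,0,1],[0,0,1],[0,0,1],[0,0,0.5],[0,0,0]],"jaw":[20,20,20,20,20,20,20,20,20,20]}'
python3 -m jog '{"offset":[[0,0,-0.5],[0,0,-0.5],[0,0,-0.3],[0,0,0],[0,0,0]],"angular":[[0,0,0],[0,0,0],[0,0,0],[0,0,0],[0,0,0]],"jaw":[20,20,20,20,20]}'; python3 st.py; python3 look.py w14 >/dev/null
```

```text
time: 31.4
tool_pos: [0.6049, -0.118, 0.2293]
tool_rot: [0.475, -0.475, 0.524, -0.523]
contact_force: [-0.8, -0.5, -0.5]
gripper_width: 0.361
time: 31.9
tool_pos: [0.6044, -0.1199, 0.1652]
tool_rot: [-0.475, 0.475, -0.524, 0.524]
contact_force: [-0.6, 0.7, 0.5]
gripper_width: 0.354
t 31.9 tcp [ 0.6044 -0.1199  0.1652] head -5.7 tilt [ 0. -0.] q [-0.32  0.08  1.7  -0.    1.36 -0.22] F [-0.6  0.7  0.5] w 30.3
```

View pics/w14.png

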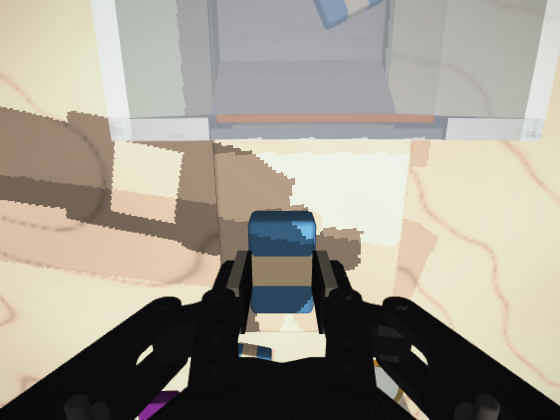

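```bash
python3 -m jog '{"offset":[[0,0,-0.13],[0,0,0],[0,0,0],[0,0,0],[0,0,0],[0,0,0],[-0.047,-0.48,0],[-0.047,-0.48,0],[-0.01,-0.1,0],[0,0,0],[0,0,0]],"angular":[[0,0,0],[0,0,0],[0,0,0],[0,0,0],[0,0,0],[0,0,0],[0,0,0],[0,0,0],[0,0,0],[0,0,0],[0,0,0]],"jaw":[20,20,58,58,58,58,58,58,58,58,58]}'; python3 st.py
python3 look.py w15 >/dev/null
```

```text
time: 33.1
tool_pos: [0.5993, -0.1719, 0.1583]
tool_rot: [0.475, -0.475, 0.524, -0.524]
contact_force: [0.5, -0.1, 0.1]
gripper_width: 0.676
t 33.1 tcp [ 0.5993 -0.1719  0.1583] head -5.6 tilt [0.    0.001] q [-0.4   0.1   1.68  0.    1.35 -0.3 ] F [ 0.5 -0.1  0.1] w 57.7
```

View pics/w15.png

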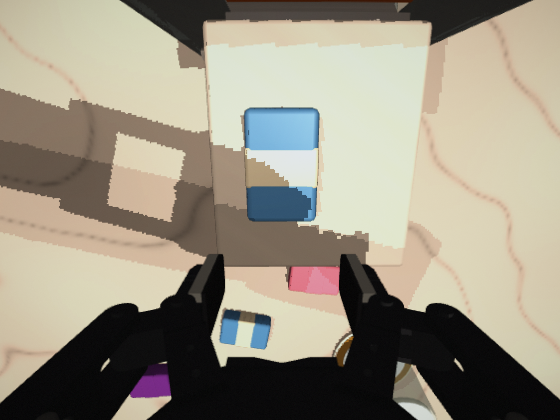

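```bash
python3 -m jog '{"offset":[[0,0,0],[0,0,0],[0,0,0],[0,0,0],[0,0,0],[0,0,0],[0,0,0],[0,0,-0.17],[0,0,0]],"angular":[[0,0,0],[0,0,0],[0,0,0],[0,0,0],[0,0,0],[0,0,0],[0,0,0],[0,0,0],[0,0,0]],"jaw":[0,0,0,0,0,0,0,0,0]}'; python3 st.py
python3 -m jog '{"offset":[[0.02,0.2,0],[0.02,0.2,0],[0.02,0.2,0],[0.02,0.2,0],[0.02,0.2,0],[0.02,0.2,0],[0.02,0.2,0],[0.02,0.2,0],[0.02,0.2,0],[0.01,0.15,0],[0.01,0.1,0],[0,0,0]],"angular":[[0,0,0],[0,0,0],[0,0,0],[0,0,0],[0,0,0],[0,0,0],[0,0,0],[0,0,0],[0,0,0],[0,0,0],[0,0,0],[0,0,0]],"jaw":[0,0,0,0,0,0,0,0,0,0,0,0]}'; python3 st.py
python3 look.py w16 >/dev/null
```

```text
time: 34.1
tool_pos: [0.5984, -0.1722, 0.148]
tool_rot: [0.474, -0.475, 0.525, -0.523]
contact_force: [0.1, -1.2, -0.6]
gripper_width: 0.001
t 34.1 tcp [ 0.5984 -0.1722  0.148 ] head -5.7 tilt [-0.002  0.001] q [-0.4   0.11  1.69 -0.    1.34 -0.3 ] F [ 0.1 -1.2 -0.6] w 0.1
time: 35.3
tool_pos: [0.6092, -0.0691, 0.1496]
tool_rot: [0.475, -0.475, 0.524, -0.524]
contact_force: [0.4, -0.3, 0.1]
gripper_width: -0.0
t 35.3 tcp [ 0.6092 -0.0691  0.1496] head -5.6 tilt [-0.  0.] q [-0.23  0.09  1.72  0.    1.34 -0.14] F [ 0.4 -0.3  0.1] w -0.0
```

View pics/w16.png

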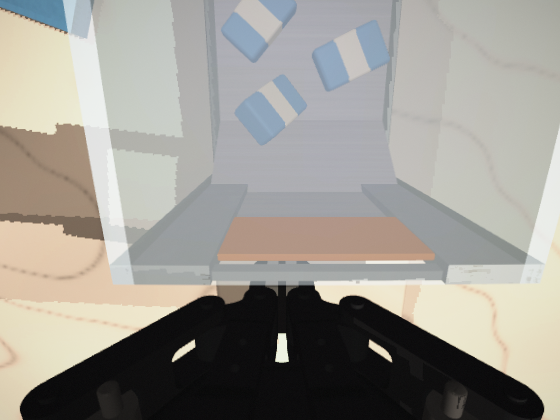

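```bash
python3 -m jog '{"offset":[[-0.06,-0.6,0],[-0.06,-0.6,0.2],[0,0,0.9],[0,0,0.9],[-0.1,-0.4,0],[-0.1,-0.4,0],[-0.1,-0.4,0],[-0.1,-0.4,0],[-0.1,-0.4,0],[-0.1,-0.4,0],[-0.2,-0.5,0],[-0.2,-0.4,0]],"angular":[[0,0,0],[0,0,0],[0,0,1],[0,0,1],[0,0,1],[0,0,1],[0,0,1],[0,0,1],[0,0,1],[0,0,1],[0,0,1],[0,0,1]],"jaw":[0,0,50,50,50,50,50,50,50,50,50,50]}'
python3 -m jog '{"offset":[[0,-0.3,0],[0,0,0],[0,0,0],[0,0,-0.5],[0,0,0],[0,0,0]],"angular":[[0,0,1],[0,0,1],[0,0,1],[0,0,0.4],[0,0,0],[0,0,0]],"jaw":[50,50,50,50,50,50]}'; python3 st.py
python3 look.py w17
python3 - <<'E'
from h import *
im=cv2.imread('pics/w17.png');s=manip.state()
for c in blobs(im,(165,90,80),(180,255,255),200): print('pink',rect('wrist',c,.02,s),c.reshape(-1,2).mean(0))
E
```

```text
time: 36.6
tool_pos: [0.5526, -0.2965, 0.2497]
tool_rot: [-0.673, 0.674, -0.215, 0.215]
contact_force: [0.1, -0.3, -0.0]
gripper_width: 0.59
time: 37.2
tool_pos: [0.5527, -0.3099, 0.2241]
tool_rot: [0.701, -0.7, 0.095, -0.094]
contact_force: [0.7, 1.6, 1.1]
gripper_width: 0.584
t 37.2 tcp [ 0.5527 -0.3099  0.2241] head 74.7 tilt [-0.002  0.001] q [-0.63  0.08  1.6  -0.    1.47 -1.93] F [0.7 1.6 1.1] w 49.9
tcp px at .02 [[282. 181.]]
w ((558.9, -331.4, 31.7, 15.6, 74.7), [266.0, 191.0])
w ((524.1, -321.9, 31.9, 19.3, 74.6), [266.0, 160.0])
pink (537.5, -425.7, 54.7, 37.5, -3.1) [183.49339207 191.45374449]
```

View pics/w17.png

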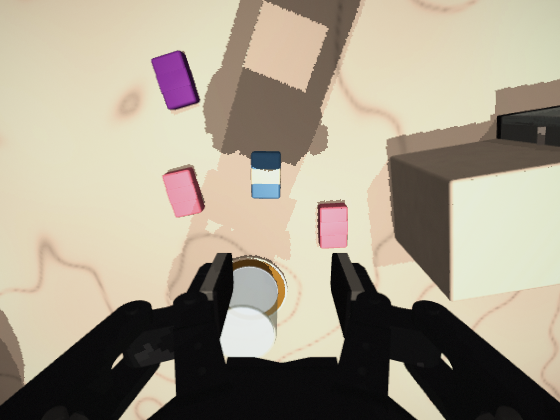

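Run:
```python
from h import *
s=manip.state()
print(onz('wrist',[(255,256),(287,290)],.005,s),onz('wrist',[(319,203),(318,248),(347,225)],.02,s))
```

```text
[[ 0.64533407 -0.37201411  0.005     ]
 [ 0.70575394 -0.3447822   0.005     ]] [[ 0.59207002 -0.27522777  0.02      ]
 [ 0.64868645 -0.28977854  0.02      ]
 [ 0.62823357 -0.2487211   0.02      ]]
```

```bash
python3 -m jog '{"offset":[[-0.22,-0.33,0],[0,0,-0.8],[0,0,-0.8],[0,0,-0.8],[0,0,-0.8],[0,0,-0.5],[0,0,-0.3],[0,0,-0.15],[0,0,0]],"angular":[[0,0,0],[0,0,0],[0,0,0],[0,0,0],[0,0,0],[0,0,0],[0,0,0],[0,0,0],[0,0,0]],"jaw":[50,50,50,50,50,50,50,50,50]}'
python3 -m jog '{"offset":[[0,0,0],[0,0,0],[0,0,0],[0,0,0],[0,0,0],[0,0,0],[0,0,0]],"angular":[[0,0,0],[0,0,0],[0,0,0],[0,0,0],[0,0,0],[0,0,0],[0,0,0]],"jaw":[20,20,20,20,20,20,20]}'
python3 -m jog '{"offset":[[0,0,0.5],[0,0,0.9],[0,0,0.9],[0,0,0.9],[0,0,0.9],[0,0,0]],"angular":[[0,0,0],[0,0,0],[0,0,0],[0,0,0],[0,0,0],[0,0,0]],"jaw":[20,20,20,20,20,20]}'; python3 st.py
```

```text
time: 38.2
tool_pos: [0.5426, -0.3267, 0.0176]
tool_rot: [-0.701, 0.701, -0.094, 0.094]
contact_force: [0.4, 0.2, 0.8]
gripper_width: 0.583
time: 38.9
tool_pos: [0.5441, -0.3274, 0.0202]
tool_rot: [-0.7, 0.701, -0.092, 0.095]
contact_force: [-0.6, 1.4, 5.8]
gripper_width: 0.235
time: 39.5
tool_pos: [0.5457, -0.3292, 0.2331]
tool_rot: [-0.698, 0.704, -0.089, 0.099]
contact_force: [0.9, 0.2, 0.9]
gripper_width: 0.231
t 39.5 tcp [ 0.5457 -0.3292  0.2331] head 74.8 tilt [ 0.013 -0.011] q [-0.66  0.07  1.59 -0.    1.46 -1.96] F [0.9 0.2 0.9] w 19.7
```

```bash
python3 look.py w18
python3 - <<'E'
from h import *
cv2.imwrite('pics/s18.png',manip.grab_frame('scene'))
E
```

```text
tcp px at .02 [[283. 176.]]
w ((559.4, -331.8, 31.2, 16.0, 74.9), [284.0, 187.0])
w ((524.5, -321.7, 31.5, 18.5, 74.8), [284.0, 157.0])
```

View pics/w18.png

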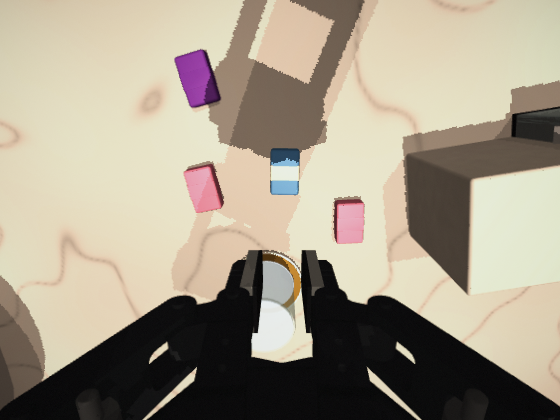

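View pics/s18.png

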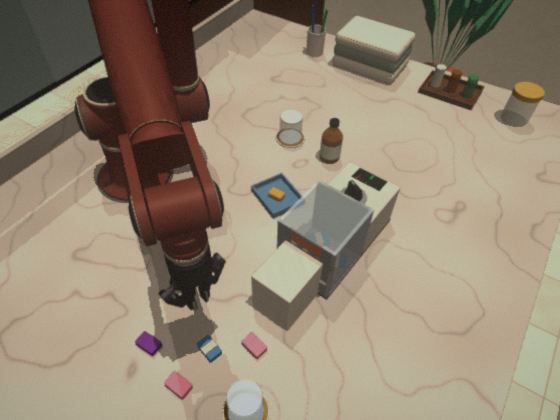

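```bash
python3 -m jog '{"offset":[[0,0,0],[0,0,0],[0,0,0],[0,0,-0.8],[0,0,-0.8],[0,0,-0.8],[0,0,-0.8],[0,0,-0.5],[0,0,-0.3],[0,0,0]],"angular":[[0,0,0],[0,0,0],[0,0,0],[0,0,0],[0,0,0],[0,0,0],[0,0,0],[0,0,0],[0,0,0],[0,0,0]],"jaw":[50,50,50,50,50,50,50,50,50,50]}'
python3 st.py
```

```text
time: 40.65
tool_pos: [0.5406, -0.3252, 0.0193]
tool_rot: [0.702, -0.7, 0.096, -0.092]
contact_force: [-0.6, 1.1, -0.0]
gripper_width: 0.585
t 40.65 tcp [ 0.5406 -0.3252  0.0193] head 74.7 tilt [-0.004  0.003] q [-0.66  0.28  1.73 -0.    1.13 -1.96] F [-0.6  1.1 -0. ] w 50.0
```

```bash
python3 -m jog '{"offset":[[0,0,-0.2],[0,0,0],[0,0,0]],"angular":[[0,0,0],[0,0,0],[0,0,0]],"jaw":[50,50,50]}'
python3 st.py
python3 -m jog '{"offset":[[0,0,0],[0,0,0],[0,0,0],[0,0,0],[0,0,0],[0,0,0],[0,0,0]],"angular":[[0,0,0],[0,0,0],[0,0,0],[0,0,0],[0,0,0],[0,0,0],[0,0,0]],"jaw":[20,20,20,20,20,20,20]}'
```

```text
time: 40.95
tool_pos: [0.543, -0.327, 0.0136]
tool_rot: [-0.7, 0.701, -0.093, 0.094]
contact_force: [0.2, -0.5, 0.0]
gripper_width: 0.588
t 40.95 tcp [ 0.543  -0.327   0.0136] head 74.8 tilt [ 0.002 -0.001] q [-0.66  0.29  1.73 -0.    1.12 -1.96] F [ 0.2 -0.5  0. ] w 50.2
time: 41.65
tool_pos: [0.5432, -0.3272, 0.014]
tool_rot: [-0.7, 0.701, -0.093, 0.095]
contact_force: [-1.5, 0.5, 5.8]
gripper_width: 0.372
```

```bash
python3 -m jog '{"offset":[[0,0,0.4],[0,0,0.9],[0,0,0.9],[0,0,0.9],[0,0,0.9],[0,0,0.3],[0,0,0]],"angular":[[0,0,0],[0,0,0],[0,0,0],[0,0,0],[0,0,0],[0,0,0],[0,0,0]],"jaw":[20,20,20,20,20,20,20]}'; python3 st.py
python3 -m jog '{"offset":[[0.1,0.3,0],[0.1,0.3,0],[0.1,0.3,0],[0.1,0.3,0],[0.2,0.4,0],[0.2,0.4,0],[0.2,0.4,0],[0.2,0.4,0],[0.2,0.4,0],[0.2,0.4,0],[0.2,0.4,0],[0.1,0,0]],"angular":[[0,0,-1],[0,0,-1],[0,0,-1],[0,0,-1],[0,0,-1],[0,0,-1],[0,0,-1],[0,0,-1],[0,0,-1],[0,0,-1],[0,0,-1],[0,0,-1]],"jaw":[20,20,20,20,20,20,20,20,20,20,20,20]}'
python3 -m jog '{"offset":[[0,0,0],[0,0,0],[0,0,-0.5],[0,0,-0.5],[0,0,0]],"angular":[[0,0,-1],[0,0,-0.4],[0,0,0],[0,0,0],[0,0,0]],"jaw":[20,20,20,20,20]}'; python3 st.py; python3 look.py w19 >/dev/null
```

```text
time: 42.35
tool_pos: [0.5436, -0.3274, 0.2309]
tool_rot: [-0.7, 0.702, -0.092, 0.096]
contact_force: [0.3, -0.5, -0.9]
gripper_width: 0.367
t 42.35 tcp [ 0.5436 -0.3274  0.2309] head 74.8 tilt [ 0.005 -0.004] q [-0.66  0.07  1.59  0.    1.47 -1.96] F [ 0.3 -0.5 -0.9] w 31.4
time: 43.55
tool_pos: [0.6363, -0.1236, 0.2229]
tool_rot: [-0.511, 0.512, -0.49, 0.486]
contact_force: [-0.1, 0.6, -0.0]
gripper_width: 0.37
time: 44.05
tool_pos: [0.6329, -0.1251, 0.1686]
tool_rot: [0.472, -0.477, 0.528, -0.52]
contact_force: [-0.6, 1.2, -1.7]
gripper_width: 0.369
t 44.05 tcp [ 0.6329 -0.1251  0.1686] head -5.7 tilt [-0.013  0.004] q [-0.31  0.15  1.61  0.    1.39 -0.21] F [-0.6  1.2 -1.7] w 31.5
```

View pics/w19.png

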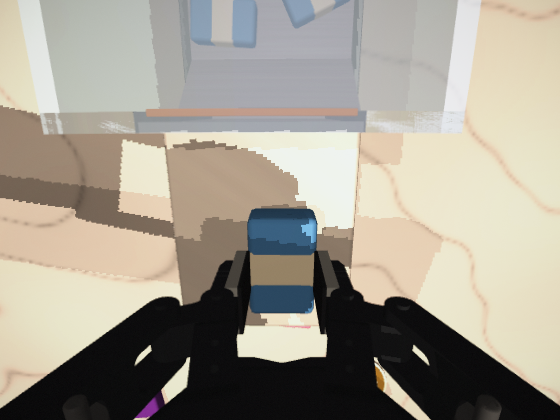

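```bash
python3 -m jog '{"offset":[[0.08,0,0],[0,0,0],[0,0,0]],"angular":[[0,0,0],[0,0,0],[0,0,0]],"jaw":[20,20,20]}'; python3 st.py
```

```text
time: 44.45
tool_pos: [0.6421, -0.1267, 0.1787]
tool_rot: [-0.475, 0.474, -0.523, 0.525]
contact_force: [-0.3, -0.7, 0.1]
gripper_width: 0.37
t 44.45 tcp [ 0.6421 -0.1267  0.1787] head -5.6 tilt [ 0.002 -0.001] q [-0.31  0.16  1.59 -0.    1.39 -0.21] F [-0.3 -0.7  0.1] w 31.6
```

```bash
python3 -m jog '{"offset":[[0,0,-0.3],[0,0,-0.13],[0,0,0],[0,0,0]],"angular":[[0,0,0],[0,0,0],[0,0,0],[0,0,0]],"jaw":[20,20,20,20]}'; python3 st.py
```

```text
time: 44.85
tool_pos: [0.6408, -0.1263, 0.1548]
tool_rot: [0.474, -0.475, 0.524, -0.524]
contact_force: [0.3, -0.3, -1.2]
gripper_width: 0.372
t 44.85 tcp [ 0.6408 -0.1263  0.1548] head -5.6 tilt [-0.001  0.   ] q [-0.31  0.17  1.61 -0.    1.36 -0.21] F [ 0.3 -0.3 -1.2] w 31.8
```

```bash
python3 -m jog '{"offset":[[0,0,0],[0,0,0],[0,0,0],[0,0,0],[0,0,0],[-0.047,-0.48,0],[-0.047,-0.48,0],[-0.01,-0.1,0],[0,0,0],[0,0,0]],"angular":[[0,0,0],[0,0,0],[0,0,0],[0,0,0],[0,0,0],[0,0,0],[0,0,0],[0,0,0],[0,0,0],[0,0,0]],"jaw":[20,58,58,58,58,58,58,58,58,58]}'; python3 st.py
python3 look.py w20 >/dev/null
```

```text
time: 45.85
tool_pos: [0.6361, -0.1788, 0.1557]
tool_rot: [0.475, -0.475, 0.524, -0.524]
contact_force: [-0.6, 1.5, 0.0]
gripper_width: 0.679
t 45.85 tcp [ 0.6361 -0.1788  0.1557] head -5.6 tilt [-0.     0.001] q [-0.39  0.19  1.59  0.    1.36 -0.29] F [-0.6  1.5  0. ] w 58.0
```

View pics/w20.png

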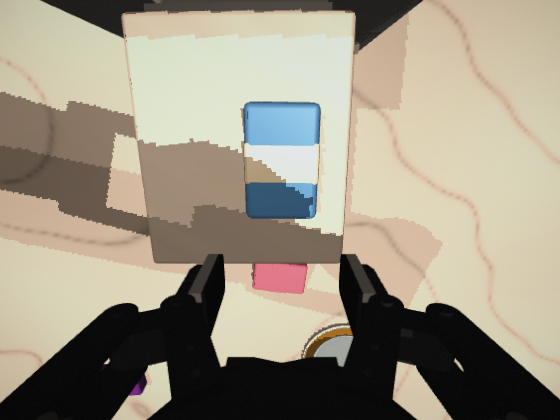

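```bash
python3 -m jog '{"offset":[[0,0,0],[0,0,0],[0,0,0],[0,0,0],[0,0,0],[0,0,0],[0,0,0],[0,0,-0.12],[0,0,0]],"angular":[[0,0,0],[0,0,0],[0,0,0],[0,0,0],[0,0,0],[0,0,0],[0,0,0],[0,0,0],[0,0,0]],"jaw":[0,0,0,0,0,0,0,0,0]}'; python3 st.py
python3 -m jog '{"offset":[[0.02,0.2,0],[0.02,0.2,0],[0.02,0.2,0],[0.02,0.2,0],[0.02,0.2,0],[0.02,0.2,0],[0.02,0.2,0],[0.02,0.2,0],[0.02,0.2,0],[0.02,0.2,0],[0.01,0.12,0],[0,0,0]],"angular":[[0,0,0],[0,0,0],[0,0,0],[0,0,0],[0,0,0],[0,0,0],[0,0,0],[0,0,0],[0,0,0],[0,0,0],[0,0,0],[0,0,0]],"jaw":[0,0,0,0,0,0,0,0,0,0,0,0]}'; python3 st.py
python3 look.py w21 >/dev/null
```

```text
time: 46.85
tool_pos: [0.6354, -0.1792, 0.1485]
tool_rot: [0.474, -0.475, 0.525, -0.523]
contact_force: [-0.4, 0.1, 0.0]
gripper_width: 0.0
t 46.85 tcp [ 0.6354 -0.1792  0.1485] head -5.7 tilt [-0.002  0.001] q [-0.39  0.2   1.6  -0.    1.35 -0.29] F [-0.4  0.1  0. ] w 0.0
time: 48.05
tool_pos: [0.6465, -0.0724, 0.1496]
tool_rot: [0.475, -0.475, 0.524, -0.524]
contact_force: [0.2, -0.9, -0.6]
gripper_width: 0.001
t 48.05 tcp [ 0.6465 -0.0724  0.1496] head -5.6 tilt [-0.  0.] q [-0.23  0.17  1.62  0.    1.35 -0.13] F [ 0.2 -0.9 -0.6] w 0.1
```

View pics/w21.png

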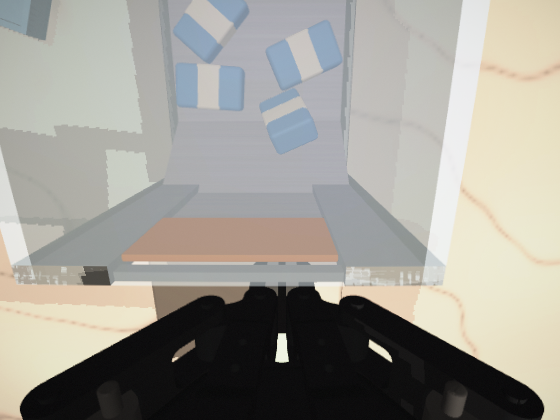

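```bash
python3 -m jog '{"offset":[[-0.06,-0.6,0],[-0.06,-0.6,0.2],[0,0,0.9],[0,0,0.9],[0,0,0.9],[0,0.4,0],[0,0.6,0],[0,0.6,0],[0,0.6,0],[0,0.6,0],[0,0.6,0],[0,0.6,0]],"angular":[[0,0,0],[0,0,0],[0,0,1],[0,0,1],[0,0,1],[0,0,1],[0,0,1],[0,0,1],[0,0,1],[0,0,1],[0,0,1],[0,0,1]],"jaw":[0,0,50,50,50,50,50,50,50,50,50,50]}'
python3 -m jog '{"offset":[[0,0.6,0],[0,0.6,0],[0,0.6,0],[0,0,0],[0,0,0]],"angular":[[0,0,1],[0,0,1],[0,0,0.2],[0,0,0],[0,0,0]],"jaw":[50,50,50,50,50]}'; python3 st.py
python3 look.py w22
python3 - <<'E'
from h import *
cv2.imwrite('pics/t22.png',manip.grab_frame('top')); cv2.imwrite('pics/s22.png',manip.grab_frame('scene'))
E
```

```text
time: 49.35
tool_pos: [0.6405, 0.0672, 0.2947]
tool_rot: [-0.674, 0.674, -0.215, 0.215]
contact_force: [-0.1, 0.3, 0.4]
gripper_width: 0.582
time: 49.85
tool_pos: [0.6406, 0.1565, 0.2946]
tool_rot: [-0.693, 0.694, -0.138, 0.137]
contact_force: [-1.5, 0.3, 0.4]
gripper_width: 0.582
t 49.85 tcp [0.6406 0.1565 0.2946] head 67.6 tilt [-0.    -0.001] q [ 0.13  0.1   1.45 -0.    1.58 -1.05] F [-1.5  0.3  0.4] w 49.7
tcp px at .02 [[282. 169.]]
```

View pics/w22.png

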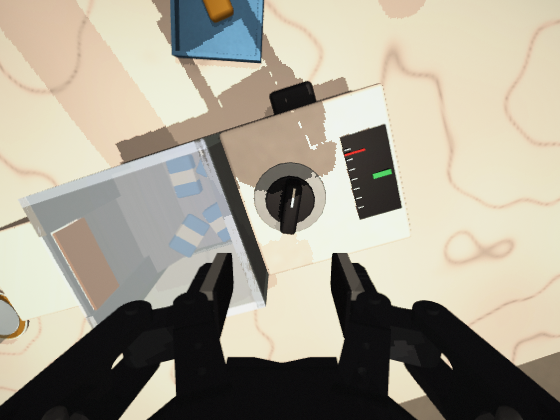

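View pics/s22.png

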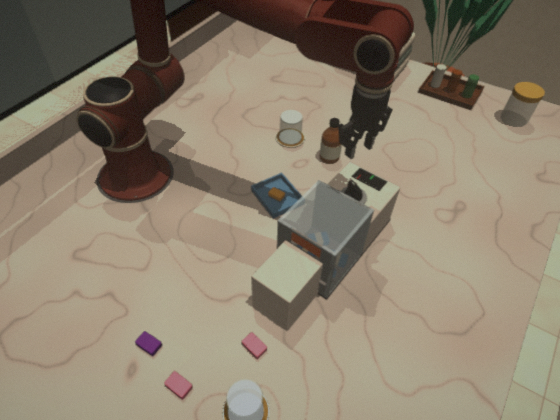

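```bash
cat > nd.py <<'E'
import sys
from h import *
s=manip.state()
im=manip.grab_frame('wrist') if len(sys.argv)<3 else cv2.imread(sys.argv[2]); cv2.imwrite(f'pics/{sys.argv[1]}.png',im)
O=np.array([.629,-.0545]); y=np.radians(-5.6); ex=np.array([np.cos(y),np.sin(y)]); ey=np.array([-np.sin(y),np.cos(y)])
mill=lambda p:(round(1000*float((p[:2]-O)@ex),1),round(1000*float((p[:2]-O)@ey),1))
def near(cs):
    out=[]
    for c in cs:
        P=onz('wrist',c.reshape(-1,2),.143,s)[:,:2]; m=np.array([mill(p) for p in P])
        if abs(m[:,0].mean())<50 and 260<m[:,1].mean()<340: out.append((m.mean(0).round(1),m.min(0),m.max(0),c.reshape(-1,2).mean(0).round(1)))
    return out
h=cv2.cvtColor(im,cv2.COLOR_BGR2HSV)
print('green',near(blobs(im,(45,120,60),(80,255,255),8)))
m=cv2.inRange(h,(0,120,80),(8,255,255))|cv2.inRange(h,(172,120,80),(180,255,255))
cs,_=cv2.findContours(m,cv2.RETR_EXTERNAL,cv2.CHAIN_APPROX_NONE)
print('red',near([c for c in cs if len(c)>=4]))
E
python3 nd.py w23
python3 - <<'E'
from h import *
im=cv2.imread('pics/w23.png'); s=manip.state()
g=im.max(2); m=(g<60).astype(np.uint8)*255
m[:, :245]=0; m[:,335:]=0; m[:150]=0; m[245:]=0
cs,_=cv2.findContours(m,cv2.RETR_EXTERNAL,cv2.CHAIN_APPROX_NONE); c=max(cs,key=cv2.contourArea)
(x,y),r=cv2.minEnclosingCircle(c); print(x,y,r, onz('wrist',(290,197),.141,s))
cv2.imwrite('pics/w23c.png',cv2.resize(im[130:260,220:420],None,fx=4,fy=4,interpolation=cv2.INTER_CUBIC))
print(proj('wrist',[[.6503,.1625,.14],[.6503,.1625,.184]],s))
E
```

```text
green [(array([  1.4, 309.7]), array([ -1.5, 300.4]), array([  4.3, 319.1]), array([382.5, 172.6]))]
red [(array([-26.6, 289. ]), array([-28. , 278.7]), array([-25.1, 299.2]), array([355.5, 151.1]))]
290.66058349609375 203.572998046875 28.80662727355957 [[0.6494998  0.16057456 0.141     ]]
[[292.04356879 196.73856166]
 [293.62977435 210.08369673]]
```

View pics/w23c.png

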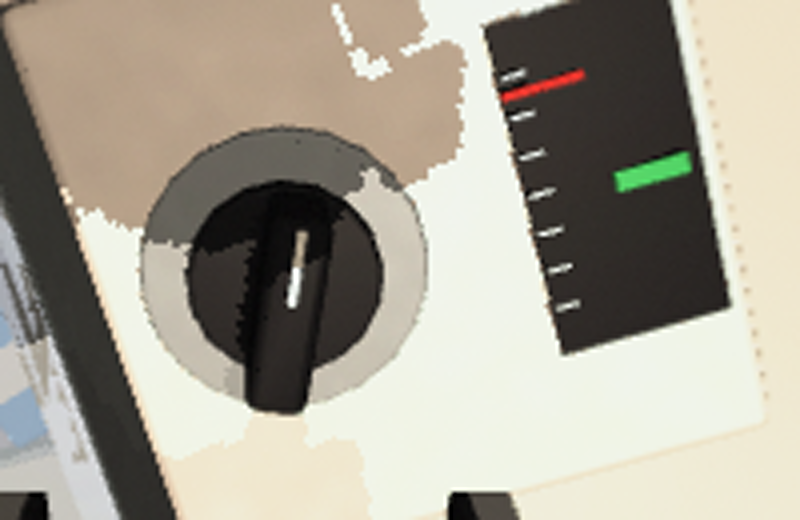

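Run:
```python
from h import *
s=manip.state()
for a,b in [((330,210),(306,405)),((302,235),(292,305)),((295,200),(275,412))]:
    P=onz('wrist',np.array([a,b])/4+[220,130],.184,s); d=P[1]-P[0]; print(P[:,:2].round(4).tolist(),np.degrees(np.arctan2(d[1],d[0])),np.linalg.norm(d), P.mean(0))
```

```text
[[0.6304, 0.1786], [0.6697, 0.1575]] -28.26927310422064 0.04457858574486891 [0.65002299 0.16804209 0.184     ]
[[0.6332, 0.1711], [0.6468, 0.1633]] -29.702510953295963 0.015737124242771093 [0.64001304 0.16719606 0.184     ]
[[0.6255, 0.1726], [0.6686, 0.1505]] -27.16463995463428 0.048348383135658556 [0.64705435 0.16151482 0.184     ]
```

```bash
python3 -m jog '{"offset":[[0.19,0.11,0],[0,0,-0.7],[0,0,-0.7],[0,0,-0.6],[0,0,-0.4],[0,0,-0.2],[0,0,0],[0,0,0]],"angular":[[0,0,-1],[0,0,0],[0,0,0],[0,0,0],[0,0,0],[0,0,0],[0,0,0],[0,0,0]],"jaw":[40,40,40,40,40,40,40,40]}';python3 st.py; python3 nd.py w24
```

```text
time: 50.9
tool_pos: [0.6508, 0.1618, 0.1662]
tool_rot: [0.686, -0.685, 0.173, -0.175]
contact_force: [0.1, -0.7, 0.5]
gripper_width: 0.467
t 50.9 tcp [0.6508 0.1618 0.1662] head 61.5 tilt [0.002 0.   ] q [ 0.13  0.2   1.56 -0.    1.38 -0.94] F [ 0.1 -0.7  0.5] w 39.9
green [(array([  1.8, 310. ]), array([ -0.9, 300.8]), array([  4.6, 319.2]), array([434. , 188.2]))]
red [(array([-26.4, 289. ]), array([-27.7, 278.4]), array([-25. , 299.4]), array([383.7, 156.3]))]
```

View pics/w24.png

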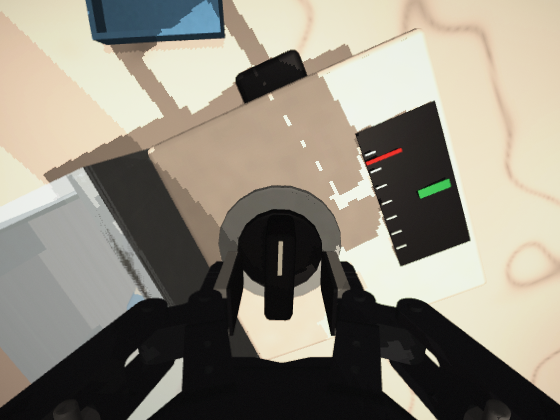

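```bash
python3 -m jog '{"offset":[[0,0,-0.12],[0,0,0],[0,0,0],[0,0,0],[0,0,0],[0,0,0],[0,0,0]],"angular":[[0,0,0],[0,0,0],[0,0,0],[0,0,0],[0,0,0],[0,0,0],[0,0,0]],"jaw":[40,5,5,5,5,5,5]}';python3 st.py
python3 -m jog '{"offset":[[0,0,0],[0,0,0],[0,0,0],[0,0,0],[0,0,0],[0,0,0],[0,0,0],[0,0,0],[0,0,0],[0,0,0],[0,0,0]],"angular":[[0,0,-0.8],[0,0,-0.8],[0,0,-0.8],[0,0,-0.8],[0,0,-0.8],[0,0,-0.8],[0,0,-0.8],[0,0,-0.8],[0,0,-0.8],[0,0,-0.8],[0,0,0]],"jaw":[5,5,5,5,5,5,5,5,5,5,5]}';python3 st.py; python3 nd.py w25
```

```text
time: 51.65
tool_pos: [0.6499, 0.1612, 0.1593]
tool_rot: [-0.685, 0.686, -0.174, 0.174]
contact_force: [-3.1, -3.9, 2.7]
gripper_width: 0.151
t 51.65 tcp [0.6499 0.1612 0.1593] head 61.5 tilt [-0.001 -0.002] q [ 0.13  0.21  1.57 -0.    1.37 -0.94] F [-3.1 -3.9  2.7] w 12.9
time: 52.75
tool_pos: [0.6493, 0.1606, 0.1593]
tool_rot: [-0.554, 0.556, -0.438, 0.438]
contact_force: [-5.6, -6.0, 4.6]
gripper_width: 0.148
t 52.75 tcp [0.6493 0.1606 0.1593] head 13.4 tilt [-0.002 -0.003] q [ 0.13  0.21  1.57 -0.    1.37 -0.1 ] F [-5.6 -6.   4.6] w 12.6
green [(array([  1.5, 309.8]), array([ -1.3, 300.5]), array([  4.2, 318.8]), array([348.2,  86.3]))]
red [(array([-18.5, 289. ]), array([-19.7, 278.6]), array([-17.4, 298.9]), array([295.2, 114. ]))]
```

View pics/w25.png

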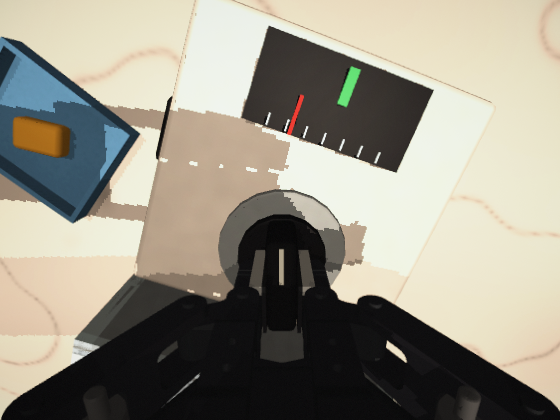

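```bash
python3 -m jog '{"offset":[[-0.02,-0.02,0],[0,0,0],[0,0,0],[0,0,0],[0,0,0],[0,0,0],[0,0,0],[0,0,0],[0,0,0],[0,0,0],[0,0,0]],"angular":[[0,0,-0.8],[0,0,-0.8],[0,0,-0.8],[0,0,-0.8],[0,0,-0.8],[0,0,-0.8],[0,0,-0.8],[0,0,-0.8],[0,0,-0.8],[0,0,-0.8],[0,0,0]],"jaw":[5,5,5,5,5,5,5,5,5,5,5]}'
python3 -m jog '{"offset":[[0,0,0],[0,0,0],[0,0,0],[0,0,0],[0,0,0],[0,0,0],[0,0,0],[0,0,0],[0,0,0],[0,0,0],[0,0,0],[0,0,0]],"angular":[[0,0,-0.8],[0,0,-0.8],[0,0,-0.8],[0,0,-0.8],[0,0,-0.8],[0,0,-0.8],[0,0,-0.8],[0,0,-0.8],[0,0,-0.8],[0,0,-0.8],[0,0,0],[0,0,0]],"jaw":[5,5,5,5,5,5,5,5,5,5,5,5]}';python3 st.py; python3 nd.py w26
```

```text
time: 53.9
tool_pos: [0.6485, 0.1607, 0.1593]
tool_rot: [-0.328, 0.33, -0.626, 0.626]
contact_force: [-3.3, -2.1, 4.1]
gripper_width: 0.153
time: 55.1
tool_pos: [0.648, 0.1613, 0.1593]
tool_rot: [0.046, -0.048, 0.706, -0.705]
contact_force: [-6.0, -2.1, 3.7]
gripper_width: 0.148
t 55.1 tcp [0.648  0.1613 0.1593] head -82.4 tilt [-0.003  0.   ] q [0.13 0.2  1.57 0.   1.37 1.57] F [-6.  -2.1  3.7] w 12.6
green [(array([  1., 310.]), array([ -1.8, 300.9]), array([  3.8, 319.1]), array([118., 211.]))]
red [(array([ -2.3, 288.9]), array([ -3.7, 278.7]), array([ -0.9, 299.2]), array([155.2, 224.7]))]
```

View pics/w26.png

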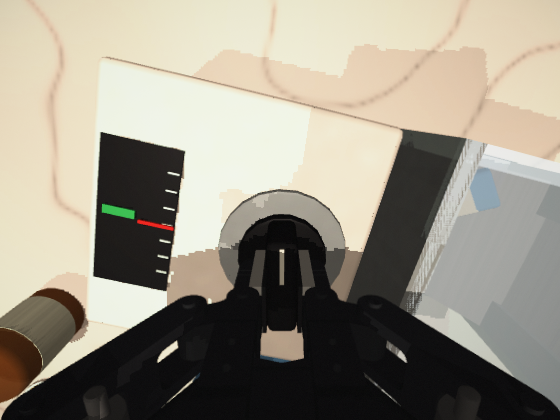

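```bash
python3 -m jog '{"offset":[[0,0,0],[0,0,0],[0,0,0],[0,0,0],[0,0,0],[0,0,0],[0,0,0]],"angular":[[0,0,-0.6],[0,0,-0.7],[0,0,-0.7],[0,0,-0.6],[0,0,-0.5],[0,0,0],[0,0,0]],"jaw":[5,5,5,5,5,5,5]}';python3 st.py; python3 nd.py w27
cat > fine.py <<'E'
import sys
from h import *
s=manip.state(); im=cv2.imread(f'pics/{sys.argv[1]}.png'); h=cv2.cvtColor(im,cv2.COLOR_BGR2HSV)
def pts(m):
    n,l,st,c=cv2.connectedComponentsWithStats(m)
    for i in range(1,n):
        yy,xx=np.nonzero(l==i)
        if len(xx)<8: continue
        P=onz('wrist',np.c_[xx,yy],.143,s)[:,:2]
        d=P.mean(0)-np.array([.629,-.0545]); 
        if 0.26<d[1]<0.35 and abs(d[0]-.03)<.06: return P
red=pts(cv2.inRange(h,(0,100,70),(8,255,255))|cv2.inRange(h,(172,100,70),(180,255,255)))
gr=pts(cv2.inRange(h,(45,100,60),(80,255,255)))
def ax(P): 
    v=np.linalg.svd(P-P.mean(0),full_matrices=False)[2][0]; return v*np.sign(v[1])
for nm,v in (('yaw5.6',np.array([.0976,.9952])),('needle',ax(red)),('mark',ax(gr))):
    e=np.array([v[1],-v[0]]); print(nm,'yaw',round(float(-np.degrees(np.arctan2(v[0],v[1]))),2),'mark-needle mm',round(1000*float((gr.mean(0)-red.mean(0))@e),2))
E
python3 fine.py w27
```

```text
time: 55.85
tool_pos: [0.648, 0.1616, 0.1593]
tool_rot: [-0.069, 0.067, 0.704, -0.704]
contact_force: [-6.1, -1.2, 3.8]
gripper_width: 0.152
t 55.85 tcp [0.648  0.1616 0.1593] head -101.0 tilt [-0.003  0.001] q [0.13 0.2  1.57 0.   1.37 1.9 ] F [-6.1 -1.2  3.8] w 13.0
green [(array([  1. , 310.3]), array([ -2.1, 301. ]), array([  3.9, 319.7]), array([121.5, 260. ]))]
red [(array([  1. , 289.1]), array([ -0.5, 278.8]), array([  2.4, 299.4]), array([156.8, 257.1]))]
yaw5.6 yaw -5.6 mark-needle mm -0.02
needle yaw -5.31 mark-needle mm 0.09
mark yaw -5.51 mark-needle mm 0.02
```

View pics/w27.png

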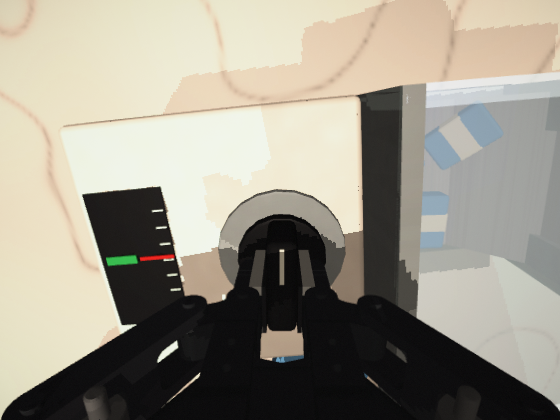

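Aligned: the needle (157,257) and the mark (121,260) agree within 0.1 mm. Next I open the jaws, retreat and check again.

```bash
python3 -m jog '{"offset":[[0,0,0],[0,0,0],[0,0,0],[0,0,0],[0,0,0.4],[0,0,0.8],[0,0,0.8],[0,0,0.8],[0,0,0],[0,0,0]],"angular":[[0,0,0],[0,0,0],[0,0,0],[0,0,0],[0,0,0],[0,0,0],[0,0,0],[0,0,0],[0,0,0],[0,0,0]],"jaw":[36,36,36,36,36,36,36,36,36,36]}';python3 st.py; python3 nd.py w28; python3 fine.py w28
```

```text
time: 56.9
tool_pos: [0.6498, 0.1612, 0.3007]
tool_rot: [-0.067, 0.069, 0.704, -0.703]
contact_force: [-0.1, -1.0, -0.6]
gripper_width: 0.424
t 56.9 tcp [0.6498 0.1612 0.3007] head -101.1 tilt [0.003 0.001] q [0.13 0.12 1.42 0.   1.59 1.9 ] F [-0.1 -1.  -0.6] w 36.2
green [(array([  1. , 309.7]), array([ -1.8, 300.2]), array([  3.8, 319.2]), array([190.7, 198.2]))]
red [(array([  0.9, 288.9]), array([ -0.5, 278.4]), array([  2.3, 299.1]), array([210.8, 196.4]))]
yaw5.6 yaw -5.6 mark-needle mm 0.11
needle yaw -5.69 mark-needle mm 0.08
mark yaw -4.81 mark-needle mm 0.39
```

View pics/w28.png

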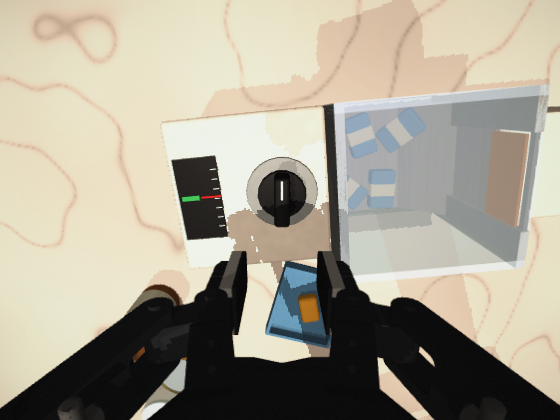

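Run:
```python
from h import *
im=manip.grab_frame('scene'); cv2.imwrite('pics/sf.png',cv2.resize(im[160:330,230:420],None,fx=4,fy=3.5,interpolation=cv2.INTER_CUBIC))
a=cv2.imread('pics/scene0.png')
for nm,(x0,y0,x1,y1) in dict(tumb1=(270,105,310,150),bottle=(315,115,350,165),tumb0=(220,375,275,420)).items(): print(nm,np.abs(im[y0:y1,x0:x1].astype(int)-a[y0:y1,x0:x1]).mean())
```

```text
tumb1 13.15037037037037
bottle 8.030857142857142
tumb0 8.927542087542088
```

View pics/sf.png

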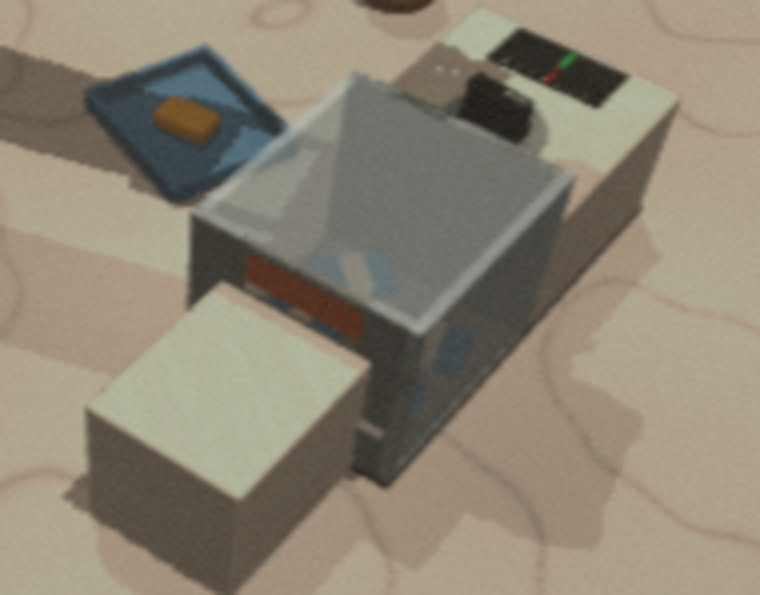

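Run:
```python
from h import *
b=manip.grab_frame('scene'); cv2.imwrite('pics/scf.png',b)
a=cv2.imread('pics/scene0.png'); c=cv2.imread('pics/s22.png')
f=lambda i: cv2.resize(i[220:270,275:340],None,fx=6,fy=8,interpolation=cv2.INTER_CUBIC)
cv2.imwrite('pics/cmp.png',np.hstack([f(a),f(b)]))
```

```text
(no output)
```

View pics/cmp.png

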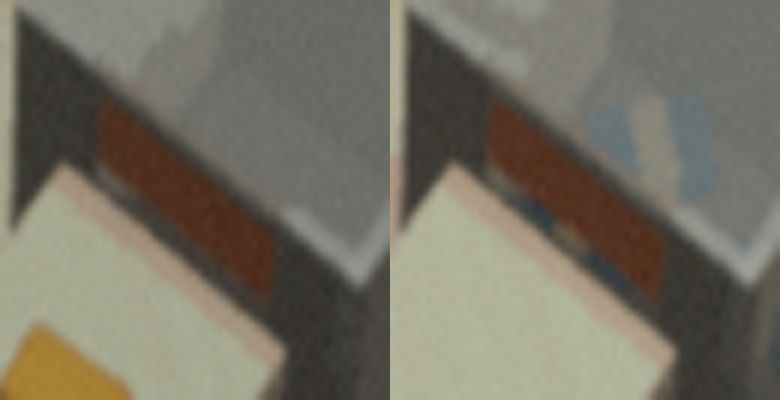

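View pics/scf.png

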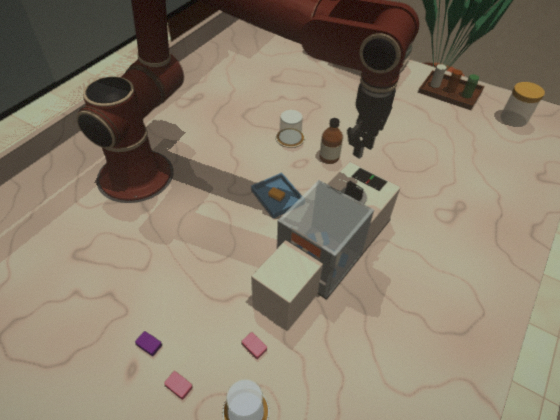

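```bash
python3 -c "
from plant import manip; print(manip.job_done())"
```

```text
the job is handed in; nothing more can be done
None
```

The whole job was done in the order asked and handed in at about 57 s of robot time, well inside the 210 s limit.

**What I did:** I put the worn stub in the blue dish. I then laid all four blue-and-cream bars on the sill one at a time and pushed each in through the flap. Last, I turned the knob about 160° clockwise until the needle met the green mark.

**Last checks:**
- **Stub:** it lies inside the dish.
- **Bars:** all four are visible in the hopper and the sill is bare.
- **Flap:** it looks the same as at the start, so it is shut. A narrow gap below it was there from the beginning.
- **Needle:** it was about 0.1 mm from the mark after I let go. A rougher estimate using the short mark's own direction gave 0.4 mm.
- **Bystanders:** the glasses, the bottle and the pink and purple bars look to be where they were. I judged this by eye; a rough picture comparison for the glasses and bottle was inconclusive, because the arm's shadow had moved.

**What went wrong:** my first grasp of the last bar closed too high and came up empty. The bar had not moved, and a second grasp a little lower held it.

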